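# Pin the dough-box lid press and lock the pin with its R-clip

## Task

Lock the hold-down bar over the dough container: push the steel pin by its brass head all the way home through the clevis, then take the R-clip from its wooden stand and push its straight leg through the slanting cross-hole near the pin's free end until the bent leg has ridden over the pin and snapped round it. Let go of the clip, leave the pin home, and leave the two jars, the terracotta stone and the bamboo scraper standing or lying where they are.

Things in the scene. Friction and masses are not known exactly. Their poses are not given: they have to be found in the camera images.
- press: Fixed lid press. Origin on the shelf under the middle of the clevis; x along the wooden hold-down bar away from the robot, y along the pin from its brass head to its free end, z up. Base board 10 mm thick, x -50 to 250, y -100 to 100 mm. Bar 14 mm wide, 26 mm high, centred at pin height (z 120), x -28 to 240, with a steel post 34 mm wide and 128 mm high at its far end.
- clevis (a point): Middle of the clevis on the pin's level axis, 120 mm above the shelf (axes as the press). Two steel ears, each 36 mm wide (press x) and 8 mm thick, outer faces at press y -19 and +19 mm, round tops of 18 mm radius about the pin's axis.
- container (a point): Centre of the blue lid's top of the dough container under the bar, 86 mm above the shelf, 130 mm from the clevis along press x. Lid 160 mm (press x) by 170 mm (press y). A rubber pad and screw stand between it and the bar.
- pin (a joint): Travel of the pin along press +y, m: 0 = pulled out, 0.040 = fully home (head against the ear, hard stop). It starts part-way, stays where it is left and needs about 3 N to slide; it cannot turn. Steel, 22 mm diameter; brass head 32 mm diameter, 10 mm thick, at its -y end; free end at press y +49.5 mm when home.
- pin_head (a point): Centre of the outer (-y) flat face of the pin's brass head, 120 mm above the shelf; moves with the pin. When the pin is home it lies at press y = -30 mm.
- pin_hole (a point): Centre of the pin's cross-hole, on the pin's axis, 64 mm from pin_head; moves with the pin. Square hole 9 x 9 mm right through the shaft. Site z runs along the hole, out of its upper mouth, leaning 30 degrees from vertical towards press -x (the robot); point y along the pin (press +y). Pin home: hole at press y +34 mm, 15 mm off the ear; before that the clevis covers it.
- stand: Fixed wooden block 90 x 56 mm, 46 mm high; origin centre of its underside. A slot 28 mm (stand x) by 7 mm (stand y), 38 mm deep, in the middle of its top holds the clip upright.
- clip: R-clip of 5 mm steel wire with an orange grip, about 60 g, upright in the stand's slot. Origin at the straight leg's tip; z up that leg (z 0 to 60 mm), x towards the bent leg, y across the wire's plane. Grip block x -10 to 22, y -6 to 6, z 60 to 92 mm. Tip stands on the slot's floor, 8 mm above the shelf. Fits the pin either way round.
- clip_foot (a point): Flared foot of the clip's bent leg, built at clip x 17, z 4 mm (fixed to the grip, not to the springing leg). The bent leg is sprung at the grip: nipped in at z 14, bowed out round clip_seat, nipped in again at z 36. It yields outwards riding over the pin (axial push about 5 to 10 N) and snaps round it when clip_seat reaches the hole centre, the tip then 14 mm out of the far side.
- clip_seat (a point): Point on the straight leg's axis, 25 mm from its tip (clip x 0, y 0, z 25 mm); lies at the centre of the pin's hole, with clip y along the pin, when the clip is seated. Let go, the seated clip settles about 3 mm deeper and leans up to about 8 degrees in the hole.
- clip_grip (a point): Centre of the clip's orange grip (clip x 6, y 0, z 76 mm). Grasp here across the 12 mm thickness (clip y).
- jar_a: Bystander: closed clear glass jar with a steel cap and a paper band, 72 mm diameter, 110 mm high, origin centre of underside; stands beside the pin's head.
- jar_b: Bystander: closed amber glass jar with a red cap, 72 mm diameter, 128 mm high, origin centre of underside; stands beside the pin's free end.
- stone: Bystander: round terracotta warming stone, 90 mm diameter, 26 mm high, origin centre of underside.
- scraper: Bystander: bamboo dough scraper lying flat, 175 mm long (x), blade 60 mm wide at +x, up to 10 mm high; origin on its underside.

How it is judged:
On the way, in this order (a step that is already met when the one before it is completed fails the run):
1. the pin is pushed home while the clip still stands clear of it (value of joint pin above 0.037 m and distance between clip_seat and pin_hole above 0.05 m), for 0.2 s.
2. the clip's straight leg has started through the cross-hole (x of pin_hole in the frame of clip between -0.005 and 0.005 m and y of pin_hole in the frame of clip between -0.005 and 0.005 m and z of pin_hole in the frame of clip above 0 m).
At the end, for the whole second after the job is handed in: Pin home within 4 mm; straight leg through the cross-hole, seat point within 7 mm of the hole centre along the leg and 4 mm across it, clip y within 0.25 rad of the pin axis, leg within 0.3 rad of the hole; clip released and at rest; jars, stone and scraper within 30 mm of their starts (value of joint pin above 0.036 m and x of pin_hole in the frame of clip between -0.004 and 0.004 m and y of pin_hole in the frame of clip between -0.004 and 0.004 m and z of pin_hole in the frame of clip between 0.018 and 0.032 m and angle between the y axis of clip and the y axis of pin_hole, either way round below 0.25 rad and angle between the z axis of clip and the z axis of pin_hole, either way round below 0.3 rad and linear speed of clip below 0.02 m/s and distance of each of jar_a, jar_b, stone, scraper from where it was at the start of the episode below 0.03 m); the robot touches nothing.
It fails at once if a jar is tipped by more than about 30 degrees (angle between any of jar_a, jar_b's own z axis and vertical above 0.5 rad).
It fails at once if a jar, the stone or the scraper is moved by more than 40 mm (distance of any of jar_a, jar_b, stone, scraper from where it was at the start of the episode above 0.04 m).
It also fails if it takes over 58 s, if anything falls off the work surface, if the arm or the gripper's body presses on something with over 40 N, if the wrist force passes 120 N, or if a joint passes its speed limit or range.

## Robot

A 6-joint arm with a two-finger parallel gripper is mounted at the origin on the work surface. World frame = base frame: x ahead of the robot, y to its left, z up, the work surface at z = 0. Lengths are in m, angles in rad, forces in N, time in s.
With the tool pointing down it reaches from about 0.275 to 0.875 m from the base axis. Payload 12.5 kg.
Tool frame: the origin (TCP) lies at the very end of the fingers, on their centre line; the grasp point (between the pads) lies 19 mm behind it; z points along the fingers, y is the line along which they close (so a half turn about z gives the same grasp; the last joint's range is limited). The gripper opens to 85 mm and grips with 20 to 120 N. Pads are 22 mm wide; open, the fingers measure 114 mm over their backs; the gripper's body (76 mm by 85 mm) begins 54 mm behind the grasp point. The pads swing forward as they close: fully open they stand 13 mm farther back than shut.
Start: joints at [1.257, 0.351, 1.652, -0, 1.139, -0.085], TCP at [0.125, 0.536, 0.231] pointing down, gripper open.
Joint ranges: [-2.75, 2.75], [-0.79, 2.1], [0.01, 2.65], [-1.57, 4.71], [0.07, 3.14], [-2.87, 2.87]. Speed limits (rad/s): [2.22, 2.22, 2.79, 3.14, 3.14, 3.14].

## Interface

Orientations are given as [roll, pitch, yaw] about the fixed x, y, z axes, in that order (R = Rz(yaw) Ry(pitch) Rx(roll)).
In Python, from workcell import ctrl gives the robot as it stands.
- The arm moves only by the shell command python3 jog.py 'ROWS'. ROWS is rows parted by semicolons, their numbers by spaces, 1 to 8 of them, each of 5 numbers: dx, dy, dz in m, then a turn about the tool's z in rad, then the finger opening in m; each row is the pose to reach, as a shift and turn from the pose commanded when the command began, along the tool's axes at that moment; what a row does not reach only later rows make up. A row lasts 1/8 s, in which the tool goes at most 0.0625 m and 0.188 rad, less where a joint would pass 70% of its speed; a pose out of reach is approached as far as the arm can. The fingers move at their own pace and stop on an object; the grip force is fixed at half the most. Time passes only in rows, so rows that do not move let the fingers close. It prints the time, the measured TCP pose, the force, the opening and the grip force at its end.
- ctrl.sense(): the state, without advancing time (a new reading comes with each control period).
- ctrl.camera(name): name is "scene" or "top" or "wrist"; returns a dict with "image" (384x512x3 uint8, red, green, blue), "K" (3x3 intrinsics, pixels), "xyz" and "orientation" of the camera in the world; the wrist camera has in their place "hand_eye" (4x4, takes a point from camera to tool coordinates, whose origin is the TCP and whose axes are the flange's). Camera axes: x right, y up, looking along -z (the intrinsics and any distortion apply to the point x, -y, -z); pixel columns grow to the right and rows downward; lengths in m; the calibration is good to about 2 mm. The wrist camera is an equidistant fisheye: a pixel r from the principal point sees the ray r / f radians off the axis. A picture is of the moment at which its call begins: read the wrist's pose just before it. There is no depth.
- ctrl.hand_in(): hands the job in; it is judged then, once.
The state is a dict: "t": time; "joint_positions": joint angles; "qvel": joint speeds; "joint_efforts": joint torques, N m; "position": TCP position; "tcp_rot": TCP orientation; "ft_force": force on the tool from outside, world axes, zero at the start; "ft_torque": the same for the moment, N m; "opening": finger opening in m; "grasp_force": force on a finger pad.
Only numpy, scipy, OpenCV 4.12 (cv2) and the standard library are available. Lean on these libraries where they do the work, as an engineer would, in place of code of your own. Each camera call takes 0.05 s, during which the arm holds its last target. There are 200 camera calls.

## Working session

There is one attempt and no reset: what is moved stays moved. The work goes in short steps, Python scripts to look and compute and a shell command to move; the robot and the scene stay as the last step left them, time stands still between calls to the robot, and variables do not carry over. Pictures are saved under pics/ and viewed, at most 10 in all, crops included, and the job is handed in when it is done.

```bash
ls; mkdir -p pics; python3 - <<'E'
from workcell import ctrl
import cv2,numpy as np
s=ctrl.sense();print(s['t'],s['position'],s['tcp_rot'],s['opening'])
for n in ["scene","top"]:
    c=ctrl.camera(n);cv2.imwrite(f"pics/{n}0.png",cv2.imread("x") if 0 else c["image"][:,:,::-1])
    print(n,c["K"],c["xyz"],c["orientation"],[k for k in c])
E
```

```text
jog.py
pics
workcell.py
  5 jog.py
  3 workcell.py
  8 total
0.0 [0.12460059 0.53534047 0.23077854] [-3.14044723e+00 -8.44869069e-05  2.91283594e+00] 0.08559170014425901
scene [[368.1995425    0.         249.64991991]
 [  0.         368.1995425  190.74717976]
 [  0.           0.           1.        ]] [ 1.21436507 -0.46759794  0.61003427] [ 0.96410987 -0.00977109  0.93859545] ['image', 'K', 'xyz', 'orientation']
top [[349.13630687   0.         259.19049464]
 [  0.         349.13630687 193.14147418]
 [  0.           0.           1.        ]] [0.52142192 0.00335903 0.91612336] [ 0.11056306  0.00321815 -1.58218348] ['image', 'K', 'xyz', 'orientation']
```
```bash
python3 - <<'E'
import cv2,numpy as np
a=cv2.imread("pics/scene0.png");b=cv2.imread("pics/top0.png")
cv2.imwrite("pics/s1.png",cv2.resize(a,(800,600),interpolation=cv2.INTER_CUBIC));cv2.imwrite("pics/t1.png",cv2.resize(b,(800,600),interpolation=cv2.INTER_CUBIC))
E
```

View pics/s1.png

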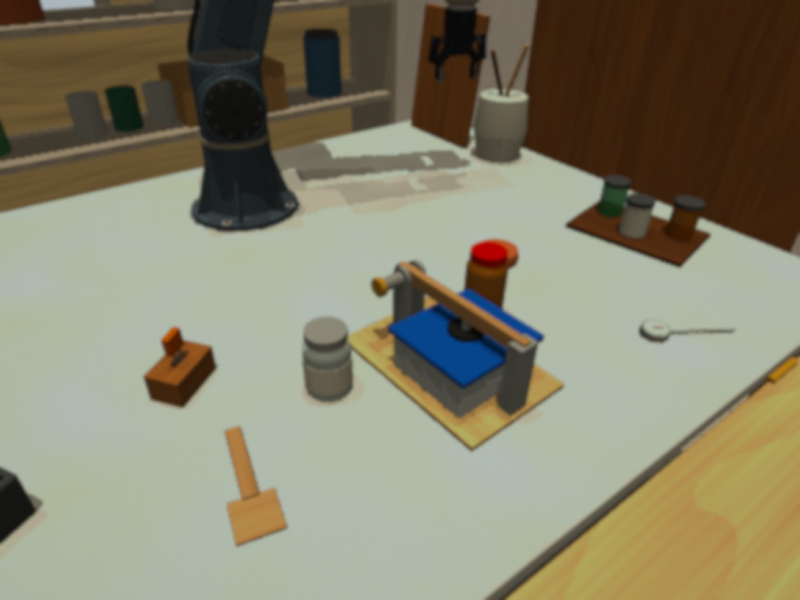

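View pics/t1.png

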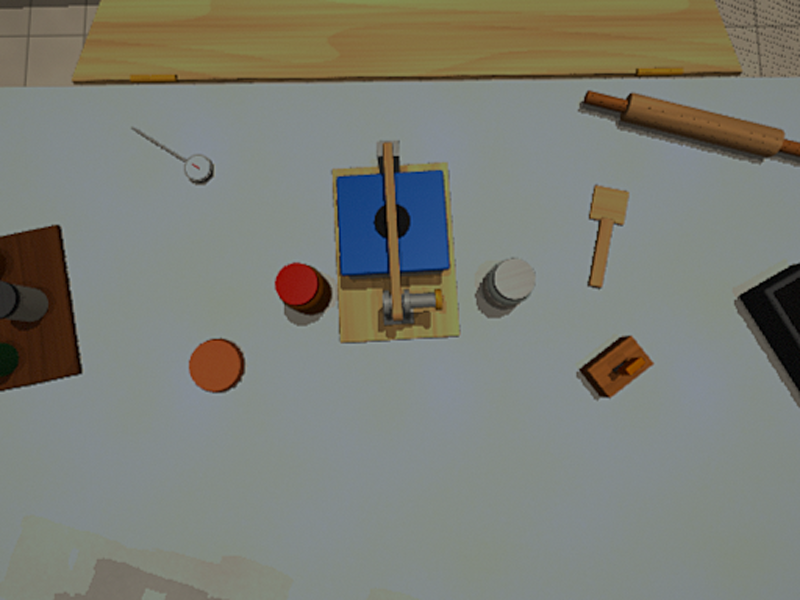

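```bash
cat > h.py <<'E'
import numpy as np,cv2
from scipy.spatial.transform import Rotation as R
C={"scene":([[368.1995,0,249.64992],[0,368.1995,190.74718],[0,0,1]],[1.21436507,-0.46759794,0.61003427],[0.96410987,-0.00977109,0.93859545]),
"top":([[349.1363,0,259.19049],[0,349.1363,193.14147],[0,0,1]],[0.52142192,0.00335903,0.91612336],[0.11056306,0.00321815,-1.58218348])}
def plane(n,uv,z):
    K,p,o=C[n];K=np.array(K);p=np.array(p)
    d=np.linalg.inv(K)@[*uv,1];d=R.from_euler('xyz',o).apply([d[0],-d[1],-d[2]])
    return p+d*(z-p[2])/d[2]
def proj(n,X):
    K,p,o=C[n];K=np.array(K)
    c=R.from_euler('xyz',o).inv().apply(np.atleast_2d(X)-np.array(p))
    q=(K@(c*[1,-1,-1]).T).T
    return q[:,:2]/q[:,2:]
def crop(im,x0,y0,w,h,s,grid=10):
    c=cv2.resize(im[y0:y0+h,x0:x0+w],None,fx=s,fy=s,interpolation=cv2.INTER_CUBIC)
    for x in range(-(-x0//grid)*grid,x0+w,grid):
        X=int((x+.5-x0)*s);cv2.line(c,(X,0),(X,5),(0,255,255),1);cv2.putText(c,str(x),(X-10,15),0,.35,(0,0,255),1)
    for y in range(-(-y0//grid)*grid,y0+h,grid):
        Y=int((y+.5-y0)*s);cv2.line(c,(0,Y),(5,Y),(0,255,255),1);cv2.putText(c,str(y),(6,Y+4),0,.35,(0,0,255),1)
    return c
E
python3 - <<'E'
from h import *
a=cv2.imread("pics/scene0.png");b=cv2.imread("pics/top0.png")
m=np.vstack([np.hstack([crop(b,230,170,66,50,6),crop(b,360,208,66,50,6)]),np.hstack([crop(a,232,162,66,50,6),crop(a,85,205,66,50,6)])])
cv2.imwrite("pics/m1.png",m)
for z,uv in [(.01,(332,170)),(.01,(447,163)),(.01,(459,336)),(.01,(341,342)),(.12,(440,299))]: print(plane("top",np.array(uv)/1.5625-.3,z))
E
```

```text
[0.85214451 0.12872758 0.01      ]
[ 0.86210765 -0.06904901  0.01      ]
[ 0.56466173 -0.08307241  0.01      ]
[0.55697854 0.11277094 0.01      ]
[ 0.61403879 -0.04588571  0.12      ]
```

View pics/m1.png

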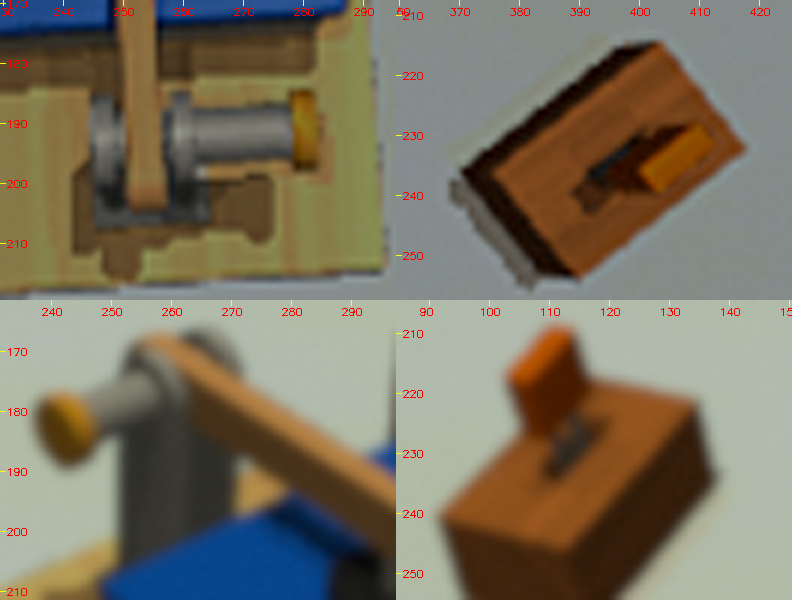

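```bash
cat > fit.py <<'E'
from h import *
from scipy.optimize import least_squares
def T(p,X): c,s=np.cos(p[2]),np.sin(p[2]);X=np.array(X,float);return np.array([p[0]+c*X[0]-s*X[1],p[1]+s*X[0]+c*X[1],X[2]])
k=1/1.5625
obs=[("top",(332*k-.2,170*k-.2),(.25,.1,.01)),("top",(447*k-.2,163*k-.2),(.25,-.1,.01)),("top",(294.3,214.7),(-.05,-.1,.01)),("top",(341*k-.2,342*k-.2),(-.05,.1,.01)),
("scene",(562*k-.2,384*k-.2),(.25,.1,.01)),("scene",(472*k-.2,446*k-.2),(.25,-.1,.01)),("scene",(349*k-.2,344*k-.2),(-.05,-.1,.01))]
def f(p): return np.concatenate([proj(n,T(p,X))[0]-uv for n,uv,X in obs])
r=least_squares(f,[.609,.0175,.048]);P=r.x;print("press",P,np.round(r.fun.reshape(-1,2),1))
for n in C:
  for nm,X in [("clevis top +y",(0,.019,.138)),("head home",(0,-.03,.12)),("head q=.02",(0,-.05,.12)),("bar end top",(-.028,0,.133))]: print(n,nm,proj(n,T(P,X))[0])
so=[("top",(403.5,214.5),(.045,.028,.046)),("top",(375.7,236.2),(-.045,.028,.046)),("top",(390.5,253.7),(-.045,-.028,.046)),("top",(417.8,232.2),(.045,-.028,.046)),
("scene",(92.3,240.5),(-.045,-.028,.046)),("scene",(113,246),(.045,-.028,.046)),("scene",(134.7,222),(.045,.028,.046))]
def best():
  out=[]
  for y in np.arange(-3.1,3.1,.3):
    r=least_squares(lambda p:np.concatenate([proj(n,T(p,X))[0]-uv for n,uv,X in so if n=="top"]),[.5,-.3,y]);out.append((r.cost,*r.x))
  return min(out)
b=best();print("stand(top only)",b)
for n,uv,X in so: print(n,uv,proj(n,T(b[1:],X))[0])
print("scene corners",[proj("scene",T(b[1:],(sx*.045,sy*.028,.046)))[0] for sx in(1,-1) for sy in (1,-1)])
S=b[1:]
for flip in (1,-1):
  for n in C:
    print(flip,n,"grip top corners",[np.round(proj(n,T(S,(flip*x-flip*8.5e-3,y,.1)))[0],1).tolist() for x in (-.01,.022) for y in (-.006,.006)])
print("jars",plane("top",(517*k,276*k),.11),plane("top",(298*k,285*k),.128))
E
python3 fit.py
```

```text
press [0.61067    0.01728526 0.05219973] [[-0.6 -1.2]
 [ 0.1 -1.3]
 [-0.  -0.5]
 [-0.8  0.5]
 [ 1.7 -0.6]
 [ 0.2  1.2]
 [-4.5 -4.1]]
scene clevis top +y [267.5774497  166.71218252]
scene head home [252.27017454 179.46064496]
scene head q=.02 [245.8825303  182.26230264]
scene bar end top [254.45206008 166.32240523]
top clevis top +y [245.19294747 192.48539409]
top head home [266.84196831 192.00958029]
top head q=.02 [275.5375441  191.45626091]
top bar end top [254.45808262 204.5457064 ]
stand(top only) (np.float64(0.5177450542936617), np.float64(0.5122198157538992), np.float64(-0.33420908338788313), np.float64(-0.9303967179757077))
top (403.5, 214.5) [403.59730697 214.02457818]
top (375.7, 236.2) [375.61257026 236.13358525]
top (390.5, 253.7) [390.12144988 254.39150856]
top (417.8, 232.2) [418.17153471 232.03142256]
scene (92.3, 240.5) [114.94000998 217.02909544]
scene (113, 246) [ 91.46614473 241.1935128 ]
scene (134.7, 222) [113.27125386 246.48952057]
scene corners [array([113.27125386, 246.48952057]), array([ 91.46614473, 241.1935128 ]), array([135.34086028, 221.53480303]), array([114.94000998, 217.02909544])]
1 scene grip top corners [[111.8, 207.3], [116.4, 208.3], [103.3, 215.7], [108.0, 216.8]]
1 top grip top corners [[401.5, 241.2], [398.2, 237.0], [412.1, 232.7], [408.8, 228.6]]
-1 scene grip top corners [[101.9, 217.1], [106.6, 218.1], [110.5, 208.6], [115.2, 209.6]]
-1 top grip top corners [[413.7, 231.4], [410.4, 227.3], [403.1, 239.9], [399.8, 235.7]]
jars [ 0.6477188  -0.16280532  0.11      ] [0.63541798 0.16075306 0.128     ]
```

```bash
sed -i '/349\*k-.2,344/d;s/(472\*k-.2,446\*k-.2),(.25,-.1,.01)),/(472*k-.2,446*k-.2),(.25,-.1,.01))]/' fit.py; python3 fit.py | head -7
cat > go.py <<'E'
import sys
from h import *
from workcell import ctrl
s=ctrl.sense();p=s['position'];r=R.from_euler('xyz',s['tcp_rot'])
x,y,z,yaw=map(float,sys.argv[1:5])
d=r.inv().apply(np.array([x,y,z])-p)
t=-(yaw-s['tcp_rot'][2]);t=(t+np.pi)%(2*np.pi)-np.pi
print("t",s['t'],"shift",np.round(d,4),"turn",round(t,3),"rows",np.linalg.norm(d)/.0625,abs(t)/.188)
E
python3 - <<'E'
from h import *
P=[.61067,.01728,.0522]
c,s=np.cos(P[2]),np.sin(P[2])
for y in (-.092,-.066,-.041,-.03):print(y,P[0]-s*y,P[1]+c*y)
E
python3 go.py .6154 -.0746 .17 1.623
```

```text
-0.092 0.6154702193351834 -0.07459468581896828
-0.066 0.6141136356100229 -0.04863010069621637
-0.041 0.6128092281819839 -0.023664153462801086
-0.03 0.6122352889136468 -0.012679136680098353
t 0.1 shift [-0.6163 -0.4827  0.0612] turn 1.29 rows 12.564608316784158 6.860775277837666  File "fit.py", line 5
    obs=[("top",(332*k-.2,170*k-.2),(.25,.1,.01)),("top",(447*k-.2,163*k-.2),(.25,-.1,.01)),("top",(294.3,214.7),(-.05,-.1,.01)),("top",(341*k-.2,342*k-.2),(-.05,.1,.01)),
        ^
SyntaxError: '[' was never closed
```

```bash
sed -i 's/(472\*k-.2,446\*k-.2),(.25,-.1,.01)).*$/(472*k-.2,446*k-.2),(.25,-.1,.01))]/' fit.py; python3 fit.py | head -7
sed -n 5,8p fit.py|cut -c1-60
python3 jog.py '-0.049 -0.038 0 0.16 0;-0.098 -0.077 0 0.32 0;-0.147 -0.115 0 0.48 0;-0.196 -0.154 0 0.65 0;-0.245 -0.192 0 0.81 0;-0.294 -0.23 0 0.97 0;-0.343 -0.269 0 1.13 0;-0.392 -0.307 0 1.29 0'; python3 go.py .6154 -.0746 .17 1.623
```

```text
obs=[("top",(332*k-.2,170*k-.2),(.25,.1,.01)),("top",(447*k-
def f(p): return np.concatenate([proj(n,T(p,X))[0]-uv for n,
r=least_squares(f,[.609,.0175,.048]);P=r.x;print("press",P,n
for n in C:
t: 1.1
position: [0.4378, 0.1459, 0.2313]
tcp_rot: [3.142, -0.0, 1.617]
ft_force: [2.1, 1.1, 0.9]
opening: -0.0001
grasp_force: 0.0
t 1.1 shift [-0.2285  0.1672  0.0613] turn -0.006 rows 4.635054074893736 0.029965005044228037  File "fit.py", line 5
    obs=[("top",(332*k-.2,170*k-.2),(.25,.1,.01)),("top",(447*k-.2,163*k-.2),(.25,-.1,.01)),("top",(294.3,214.7),(-.05,-.1,.01)),("top",(341*k-.2,342*k-.2),(-.05,.1,.01)),
        ^
SyntaxError: '[' was never closed
```

```bash
sed -i '5a ("scene",(562*k-.2,384*k-.2),(.25,.1,.01)),("scene",(472*k-.2,446*k-.2),(.25,-.1,.01))]' fit.py; python3 fit.py | head -7
python3 jog.py '-0.046 0.033 0 0 0;-0.092 0.067 0 0 0;-0.138 0.1 0 0 0;-0.184 0.134 0 0 0;-0.2285 0.167 0 0 0;-0.2285 0.167 0.05 0 0;-0.2285 0.167 0.06 0 0;-0.2285 0.167 0.06 0 0'; python3 go.py .6154 -.0746 .112 1.623
python3 - <<'E'
from h import *
from workcell import ctrl
s=cv2.cvtColor(ctrl.camera("scene")["image"],4);t=cv2.cvtColor(ctrl.camera("top")["image"],4)
cv2.imwrite("pics/m2.png",np.hstack([crop(t,230,165,66,60,6),crop(s,225,150,66,60,6)]))
E
```

```text
press [0.60889121 0.01644135 0.05228551] [[-0.3 -0.5]
 [ 0.4 -0.7]
 [ 0.3  0.2]
 [-0.5  1.2]
 [ 0.9 -0.9]
 [-0.7  0.8]]
scene clevis top +y [266.86563492 166.51156922]
t: 2.1
position: [0.6153, -0.0713, 0.1715]
tcp_rot: [-3.141, -0.0, 1.623]
ft_force: [-0.1, 0.1, 0.6]
opening: -0.0
grasp_force: 0.0
t 2.1 shift [-0.0033  0.      0.0595] turn 0.0 rows 0.9536155588257116 0.0019680235087398182
```

View pics/m2.png

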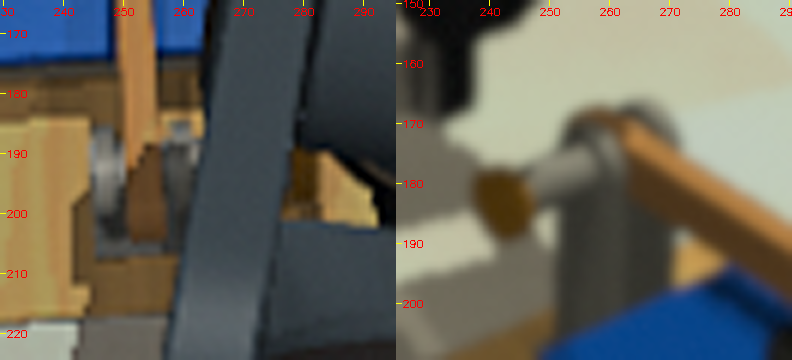

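The picture shows the fingers (scene ≈ 235,165) above and just outside the brass head (scene ≈ 242,183). Descend and push.

```bash
python3 jog.py '-0.005 0 0.03 0 0;-0.005 0 0.058 0 0;0.005 0 0.06 0 0;0.015 0 0.06 0 0;0.022 0 0.06 0 0;0.029 0 0.06 0 0'
```

```text
t: 2.95
position: [0.6147, -0.0424, 0.1126]
tcp_rot: [3.139, 0.001, 1.623]
ft_force: [0.3, -3.7, 1.8]
opening: -0.0001
grasp_force: 1.4
```

```bash
python3 jog.py '0.006 0 0 0 0;0.012 0 0 0 0;0.016 0 0 0 0;0.016 0 0 0 0'; python3 jog.py '0.003 0 0 0 0;0.003 0 0 0 0'; python3 jog.py '0.003 0 0 0 0;0.003 0 0 0 0'
```

```text
t: 3.45
position: [0.6129, -0.0264, 0.111]
tcp_rot: [-3.141, -0.001, 1.623]
ft_force: [0.2, 0.3, -0.2]
opening: -0.0
grasp_force: 0.0
t: 3.7
position: [0.6127, -0.0236, 0.111]
tcp_rot: [-3.141, -0.0, 1.623]
ft_force: [0.3, 0.7, 0.0]
opening: 0.0001
grasp_force: 0.1
t: 3.95
position: [0.6127, -0.0226, 0.1111]
tcp_rot: [-3.141, 0.003, 1.623]
ft_force: [-1.0, -13.1, -1.8]
opening: 0.0
grasp_force: 6.6
```

```bash
python3 jog.py '-0.02 0 0 0 0;-0.022 0 -0.05 0 0;-0.022 0 -0.1 0 0;-0.022 0 -0.1 0 0'; python3 go.py .5137 -.336 .2 2.211
```

```text
t: 4.45
position: [0.6158, -0.0436, 0.2154]
tcp_rot: [3.135, 0.001, 1.622]
ft_force: [-0.5, -0.2, -0.7]
opening: -0.0
grasp_force: 0.0
t 4.45 shift [-0.2867 -0.1171  0.0148] turn -0.589 rows 4.961253767516357 3.131141015713954
```

```bash
python3 jog.py '-0.057 -0.023 0 -0.12 0.06;-0.115 -0.047 0 -0.24 0.06;-0.172 -0.07 0 -0.35 0.06;-0.229 -0.094 0 -0.47 0.06;-0.287 -0.117 0.012 -0.589 0.06;-0.287 -0.117 0.012 -0.589 0.06;-0.287 -0.117 0.012 -0.589 0.06'; python3 - <<'E'
from h import *
from workcell import ctrl
s=ctrl.sense();c=ctrl.camera("wrist")
np.savez("w1.npz",pos=s['position'],rot=s['tcp_rot'],**{k:c[k] for k in("K","hand_eye")})
print(s['position'],s['tcp_rot'],c["K"],c["hand_eye"])
w=cv2.cvtColor(c["image"],4);cv2.imwrite("pics/w1.png",w)
# predicted grip centre pixel
def wp(X):
    f=R.from_euler('xyz',s['tcp_rot']);t=f.inv().apply(np.array(X)-s['position']);q=np.linalg.inv(c["hand_eye"])@[*t,1]
    v=np.array([q[0],-q[1],-q[2]]);th=np.arctan2(np.hypot(*v[:2]),v[2]);u=v[:2]/np.hypot(*v[:2])*th
    return c["K"][0][0]*u[0]+c["K"][0][2],c["K"][1][1]*u[1]+c["K"][1][2]
g=wp([.5137,-.336,.1]);print(g,wp([.5122,-.3342,.046]))
x0,y0=int(g[0])-66,int(g[1])-50;x0=max(0,min(x0,512-132));y0=max(0,min(y0,384-100))
cv2.imwrite("pics/w1c.png",crop(w,x0,y0,132,100,6))
E
```

```text
t: 5.32
position: [0.5118, -0.3354, 0.1985]
tcp_rot: [3.141, -0.001, 2.21]
ft_force: [0.3, -0.4, 0.0]
opening: 0.0602
grasp_force: 0.0
[ 0.5117637  -0.33541519  0.19849724] [ 3.14147972e+00 -1.37843319e-03  2.21024233e+00] [[297.31863964   0.         254.59439905]
 [  0.         297.31863964 192.75776362]
 [  0.           0.           1.        ]] [[-5.80857834e-04  9.48904362e-01  3.15563265e-01  8.10255562e-02]
 [ 9.99999350e-01  2.41716124e-04  1.11385580e-03  1.83825189e-04]
 [ 9.80665898e-04  3.15563707e-01 -9.48903886e-01 -1.43940085e-01]
 [ 0.00000000e+00  0.00000000e+00  0.00000000e+00  1.00000000e+00]]
(np.float64(256.09810957591304), np.float64(195.13941640587615)) (np.float64(255.76780678132138), np.float64(176.16072067371158))
```

View pics/w1c.png

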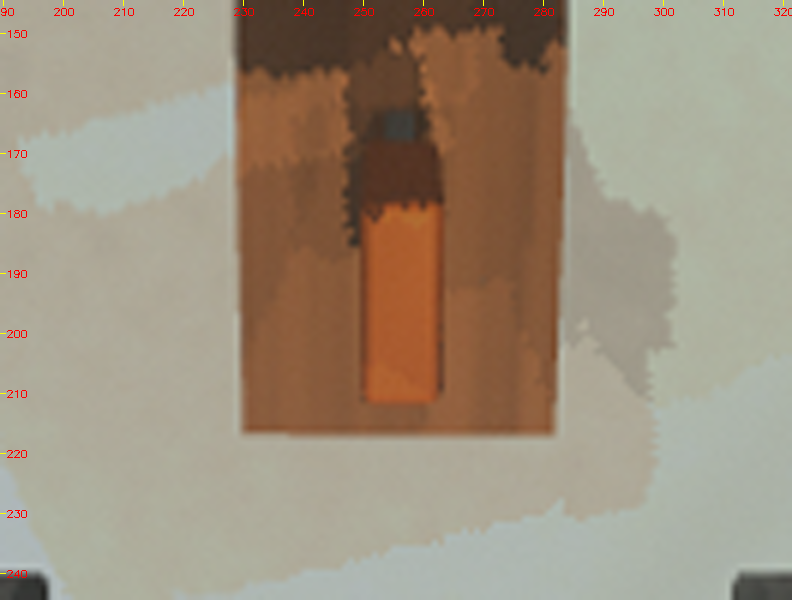

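```bash
cat >> h.py <<'E'
def wplane(d,uv,z):
    K=d['K'];v=np.array([(uv[0]-K[0,2])/K[0,0],(uv[1]-K[1,2])/K[1,1]]);th=np.hypot(*v);u=v/th*np.sin(th)
    c=np.array([u[0],-u[1],-np.cos(th)]);H=d['hand_eye'];r=R.from_euler('xyz',d['rot'])
    o=r.apply(H[:3,3])+d['pos'];w=r.apply(H[:3,:3]@c)
    return o+w*(z-o[2])/w[2]
E
python3 - <<'E'
from h import *
d=dict(np.load("w1.npz"));a=2.211;S=np.array([.5122,-.3342])
def st(uv,z):
    X=wplane(d,uv,z)[:2]-S; return np.round([1e3*(X@[np.cos(a),np.sin(a)]),1e3*(X@[-np.sin(a),np.cos(a)])],1)
print("mm from stand centre, along yaw2.21, and across")
for nm,uv,z in [("grip far",(256.3,211.6),.1),("grip near top",(256.3,178.5),.1),("L",(250,195),.1),("R",(262.7,195),.1),("near bottom",(256,167.8),.068),("leg low @.046",(256,162),.046),("leg low@.03",(256,162),.03),("slot near end?",(256,150),.046),("stand far L",(229.5,217),.046),("stand far R",(282.5,217),.046)]: print(nm,st(uv,z))
E
```

```text
mm from stand centre, along yaw2.21, and across
grip far [-17.6  -0.3]
grip near top [12.5 -0.3]
L [-2.2  5.1]
R [-2.2 -5.8]
near bottom [14.2 -0.2]
leg low @.046 [15.  -0.2]
leg low@.03 [11.5 -0.3]
slot near end? [27.4 -0.2]
stand far L [-45.7  28.5]
stand far R [-45.8 -29. ]
```

```bash
python3 go.py .5135 -.336 .068 2.211
```

```text
t 5.375 shift [-0.0019  0.0004  0.1308] turn 0.0 rows 2.093477588223607 0.0022488688571070314
```

```bash
python3 jog.py '-0.002 0 0.06 0 0.04;-0.002 0 0.115 0 0.04;-0.002 0 0.131 0 0.04;-0.002 0 0.131 0 0.04;-0.002 0 0.131 0 0.005;-0.002 0 0.131 0 0.005;-0.002 0 0.131 0 0.005;-0.002 0 0.131 0 0.005'; python3 jog.py '0 0 0 0 0.005;0 0 0 0 0.005'
```

```text
t: 6.38
position: [0.5142, -0.3378, 0.0702]
tcp_rot: [3.141, 0.003, 2.212]
ft_force: [-0.2, 0.2, 7.7]
opening: 0.0113
grasp_force: 60.5
t: 6.62
position: [0.5142, -0.3379, 0.0702]
tcp_rot: [3.141, 0.003, 2.212]
ft_force: [-0.1, 0.9, 7.1]
opening: 0.0108
grasp_force: 60.5
```

```bash
python3 jog.py '0 0 -0.014 0 0.005;0 0 -0.028 0 0.005;0 0 -0.028 0 0.005;-0.005 0 -0.028 0 0.005;-0.01 0 -0.028 0 0.005;-0.01 0 -0.028 0 0.005'; python3 jog.py '-0.006 0 0 0 0.005;-0.006 0 0 0 0.005'
```

```text
t: 7.38
position: [0.5185, -0.3441, 0.0952]
tcp_rot: [-3.141, -0.005, 2.211]
ft_force: [-2.0, 6.9, 0.8]
opening: 0.0106
grasp_force: 59.6
t: 7.62
position: [0.522, -0.3484, 0.0947]
tcp_rot: [-3.141, -0.006, 2.211]
ft_force: [-1.2, 8.8, -2.1]
opening: 0.0111
grasp_force: 59.1
```

```bash
python3 jog.py '-0.006 0 0.0005 0 0.005;-0.012 0 0.002 0 0.005;-0.018 0 0.0035 0 0.005;-0.024 0 0.0055 0 0.005;-0.027 0 0.0065 0 0.005;-0.027 0 0.0065 0 0.005'; python3 - <<'E'
from h import *
from workcell import ctrl
s=ctrl.sense();c=ctrl.camera("scene")["image"];w=ctrl.camera("wrist")["image"]
s=cv2.cvtColor(c,4);w=cv2.cvtColor(w,4);cv2.imwrite("pics/s3.png",s)
cv2.imwrite("pics/m3.png",np.hstack([crop(s,75,190,66,75,6),crop(w,206,140,100,114,4)[:450]]))
E
```

```text
t: 8.38
position: [0.538, -0.3702, 0.0883]
tcp_rot: [-3.141, -0.006, 2.211]
ft_force: [-1.1, 8.1, -0.3]
opening: 0.0112
grasp_force: 60.4
```

View pics/m3.png

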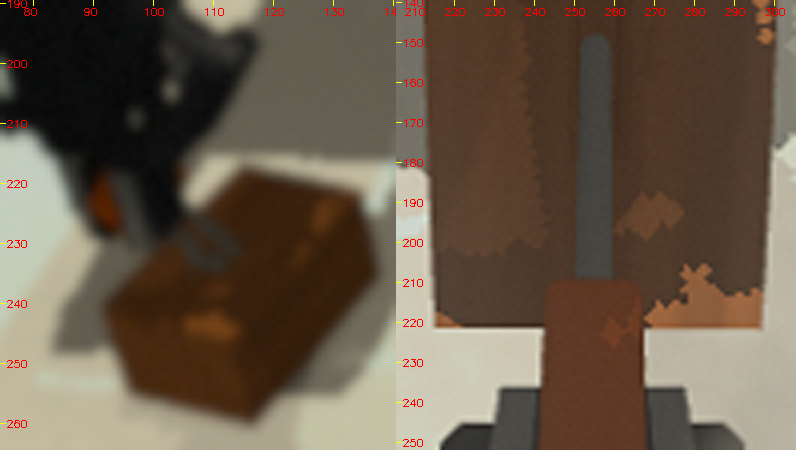

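```bash
python3 - <<'E'
from h import *
from scipy.optimize import least_squares
d=dict(np.load("w1.npz"));K=d['K'];Hi=np.linalg.inv(d['hand_eye'])
def row(X):
    q=Hi@[*X,1];v=np.array([q[0],-q[1],-q[2]]);h=np.hypot(v[0],v[1]);th=np.arctan2(h,v[2]);return K[1,1]*v[1]/h*th+K[1,2]
def tool(c,th,px,pz):  # clip (x,z)-> tool; theta=0: tool x=clip x, tool z=-clip z; grip leads -x, tip trails +x
    x,z=c[0]-px,c[1]-pz;s,C=np.sin(th),np.cos(th)
    return np.array([C*x-s*z,0,-(s*x+C*z)+(-19)])/1e3
for pz in(79,81,83):
  for foot in((19.5,4),(18,2),(22,2)):
    r=least_squares(lambda p:[row(tool((22,60),p[0],p[1],pz))-208.7,row(tool(foot,p[0],p[1],pz))-147.5],[.5,4]);print(pz,foot,np.degrees(r.x[0]),r.x[1],r.cost)
E
```

```text
79 (19.5, 4) 24.238676988047075 -1.0278868064490394 4.705397527462291e-25
79 (18, 2) 24.368166589195933 -1.038420989832402 1.305555962898636e-23
79 (22, 2) 20.94836777349509 -0.8442985993829424 7.310531780864161e-26
81 (19.5, 4) 24.861082641681627 1.0139563085003243 4.0389678347315804e-28
81 (18, 2) 24.964876147182956 1.0121029006145512 0.0
81 (22, 2) 21.518879382079774 0.9990003381667546 2.286805830784984e-21
83 (19.5, 4) 25.50101937752916 3.1424848425082104 2.4952743282971704e-24
83 (18, 2) 25.577599261201836 3.1461942037632546 1.0832511732750099e-24
83 (22, 2) 22.102851779451896 2.9141172412295204 4.0389678347315804e-28
```

```bash
python3 jog.py '-0.003 0 0.001 0 0.005;-0.006 0 0.002 0 0.005;-0.006 0 0.002 0 0.005'; python3 jog.py '0 0 -0.04 0 0.005;0 0 -0.08 0 0.005;0 0 -0.08 0 0.005';python3 - <<'E'
from h import *
from workcell import ctrl
w=ctrl.camera("wrist")["image"];cv2.imwrite("pics/w4.png",w[:,:,::-1])
print([(r,w[r,254:258].mean(0).astype(int).tolist()) for r in list(range(120,160,2))+list(range(196,222,2))])
E
```

```text
t: 8.85
position: [0.5416, -0.3744, 0.0861]
tcp_rot: [-3.141, -0.007, 2.211]
ft_force: [-1.8, 9.6, 0.5]
opening: 0.0109
grasp_force: 60.8
t: 9.22
position: [0.5437, -0.3777, 0.1707]
tcp_rot: [3.141, 0.005, 2.212]
ft_force: [0.1, -0.3, -1.1]
opening: 0.0112
grasp_force: 60.6
[(120, [67, 50, 37]), (122, [67, 49, 37]), (124, [66, 49, 37]), (126, [68, 50, 37]), (128, [67, 49, 37]), (130, [67, 51, 39]), (132, [66, 49, 37]), (134, [68, 51, 39]), (136, [67, 50, 38]), (138, [63, 48, 38]), (140, [64, 49, 38]), (142, [66, 53, 43]), (144, [68, 66, 61]), (146, [69, 67, 62]), (148, [68, 66, 61]), (150, [69, 67, 61]), (152, [68, 66, 61]), (154, [69, 67, 62]), (156, [70, 68, 63]), (158, [70, 69, 63]), (196, [84, 82, 76]), (198, [84, 82, 75]), (200, [84, 82, 76]), (202, [79, 77, 71]), (204, [75, 73, 67]), (206, [76, 74, 68]), (208, [78, 69, 59]), (210, [106, 67, 48]), (212, [106, 67, 47]), (214, [106, 67, 48]), (216, [107, 67, 48]), (218, [106, 67, 47]), (220, [100, 65, 48])]
```

```bash
cat > tgt.py <<'E'
# usage: tgt.py s_mm : tip at s mm up the hole axis from hole centre
import sys
from h import *
th=np.radians(float(sys.argv[2]) if len(sys.argv)>2 else 29);px,pz=1.5,81
P=[.60889,.01644,.0523];hy=.0345
s=float(sys.argv[1])/1e3
tx=(-px*np.cos(th)+pz*np.sin(th))/1e3;tz=(px*np.sin(th)+pz*np.cos(th)-19)/1e3
x=-s*.5-tx;z=.12+s*.866+tz;c,n=np.cos(P[2]),np.sin(P[2])
print(*np.round([P[0]+c*x-n*hy,P[1]+n*x+c*hy,z,P[2]],4))
E
python3 tgt.py 40; python3 go.py $(python3 tgt.py 40)
```

```text
0.5492 0.0479 0.2072 0.0523
t 9.275 shift [ 0.3367  0.2591 -0.0393] turn 2.159 rows 6.827170275585708 11.48632061414766
```

```bash
python3 jog.py '0 0 -0.06 0.15 0.005;0.04 0.03 -0.08 0.33 0.005;0.08 0.062 -0.08 0.51 0.005;0.125 0.096 -0.08 0.69 0.005;0.17 0.13 -0.08 0.87 0.005;0.215 0.165 -0.08 1.05 0.005;0.26 0.2 -0.08 1.23 0.005;0.305 0.235 -0.08 1.41 0.005';python3 go.py $(python3 tgt.py 40)
```

```text
t: 10.28
position: [0.5481, 0.0067, 0.2463]
tcp_rot: [-3.14, 0.002, 0.807]
ft_force: [1.2, 0.0, -0.7]
opening: 0.0112
grasp_force: 60.5
t 10.275 shift [ 0.0306 -0.0276  0.0391] turn 0.755 rows 0.9085588088829505 4.014286159146608
```

```bash
python3 jog.py '0.008 -0.007 0 0.18 0.005;0.016 -0.014 0 0.36 0.005;0.024 -0.021 0 0.54 0.005;0.031 -0.028 0.02 0.72 0.005;0.031 -0.028 0.039 0.755 0.005;0.031 -0.028 0.039 0.755 0.005;0.031 -0.028 0.039 0.755 0.005';python3 go.py $(python3 tgt.py 40);python3 - <<'E'
from h import *
from workcell import ctrl
S=ctrl.sense();W=ctrl.camera("wrist")
np.savez("w5.npz",pos=S['position'],rot=S['tcp_rot'],**{k:W[k] for k in("K","hand_eye")})
I={"w":W["image"],"t":ctrl.camera("top")["image"],"s":ctrl.camera("scene")["image"]}
for k in I: I[k]=cv2.cvtColor(I[k],4);cv2.imwrite(f"pics/{k}5.png",I[k])
m=np.vstack([np.hstack([crop(I["t"],222,165,66,50,6),crop(I["s"],235,130,66,50,6)]),crop(I["w"],198,110,132,66,6)[:300]])
m=np.hstack([np.vstack([crop(I["t"],224,170,60,50,5),crop(I["s"],240,125,60,70,5)]),crop(I["w"],205,60,100,120,5)])
cv2.imwrite("pics/m5.png",m)
E
```

```text
t: 11.15
position: [0.5498, 0.0467, 0.2088]
tcp_rot: [3.141, 0.0, 0.059]
ft_force: [0.3, -0.1, -0.3]
opening: 0.0113
grasp_force: 60.5
t 11.15 shift [-0.0005 -0.0013  0.0016] turn 0.006 rows 0.03351376704043893 0.03405540082955959
```

View pics/m5.png

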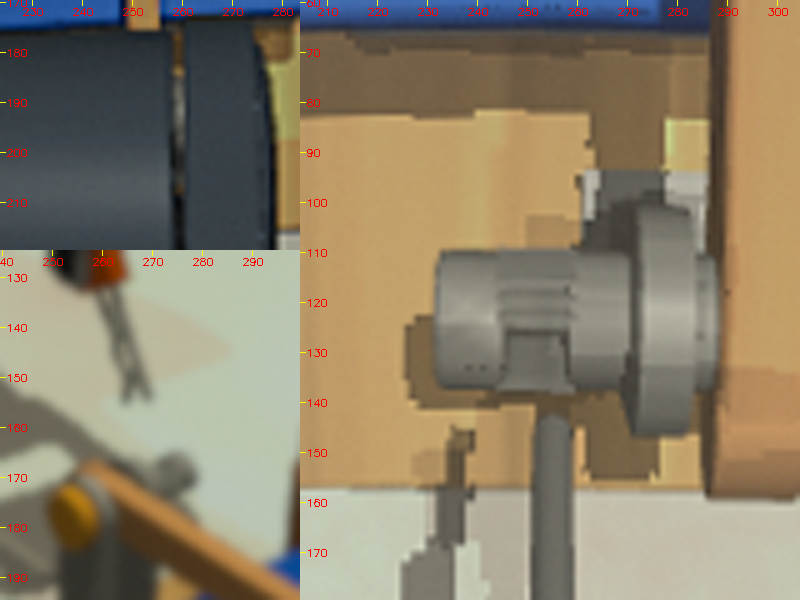

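```bash
python3 - <<'E'
from h import *
d=dict(np.load("w5.npz"));r=R.from_euler('xyz',d['rot'])
def tl(uv,z): return np.round(1e3*r.inv().apply(wplane(d,uv,z)-d['pos']),1)
print("pin axis centre col251.8",tl((251.8,123.7),.12),"edges",tl((251.8,110),.12),tl((251.8,137),.12))
print("hole mouth",tl((251.8,131.5),.1295),"L",tl((245.7,131.5),.1295),"R",tl((258,131.5),.1295))
print("pin end",tl((232.3,123.7),.12),"ear outer",tl((268,123.7),.138),"ear corner@.12",tl((266.5,123.7),.12))
for row in(145,160,175): print("leg",tl((251.4,row),.16),tl((259.6,row),.16))
from scipy.optimize import least_squares
K=d['K'];Hi=np.linalg.inv(d['hand_eye'])
def row(X):
    q=Hi@[*X,1];v=np.array([q[0],-q[1],-q[2]]);h=np.hypot(v[0],v[1]);th=np.arctan2(h,v[2]);return K[1,1]*v[1]/h*th+K[1,2]
def tool(c,th,px,pz):
    x,z=c[0]-px,c[1]-pz;s,C=np.sin(th),np.cos(th);return np.array([C*x-s*z,0,-(s*x+C*z)-19])/1e3
for pz in (79,81,83):
    q=least_squares(lambda p:[row(tool((22,60),p[0],p[1],pz))-208.3,row(tool((18.5,2.5),p[0],p[1],pz))-142.5],[.5,4]).x
    print(pz,np.degrees(q[0]),q[1],"tip",1e3*tool((0,0),*q,pz),"seat",1e3*tool((0,25),*q,pz))
D=cv2.imread("pics/w5.png")
print([(c,int(D[165,c].mean())) for c in range(246,266)])
E
```

```text
pin axis centre col251.8 [60.4 -2.1 88.8] edges [71.2 -2.1 88.8] [49.9 -2.1 88.8]
hole mouth [55.3 -2.  79.3] L [55.4 -6.6 79.3] R [55.3  2.6 79.3]
pin end [ 60.5 -17.3  88.8] ear outer [62.1  9.7 70.8] ear corner@.12 [60.4  9.4 88.8]
leg [50.  -2.  48.8] [50.   3.3 48.8]
leg [39.9 -2.1 48.8] [39.9  3.4 48.8]
leg [29.6 -2.1 48.8] [29.6  3.4 48.8]
79 27.13750029471713 -1.8751607587948629 tip [37.70280178  0.         50.44792989] seat [26.29961535  0.         28.20006843]
81 27.820561501904372 0.34666337954066295 tip [37.49643477  0.         52.79928659] seat [25.82883336  0.         30.68894789]
83 28.52645634008748 2.6725960052679727 tip [37.28971978  0.         55.19986232] seat [25.35060719  0.         33.23494505]
[(246, 169), (247, 167), (248, 169), (249, 170), (250, 174), (251, 103), (252, 85), (253, 94), (254, 101), (255, 105), (256, 104), (257, 104), (258, 95), (259, 128), (260, 186), (261, 186), (262, 185), (263, 184), (264, 183), (265, 184)]
```

```bash
python3 - <<'E'
from h import *
d=dict(np.load("w5.npz"));r=R.from_euler('xyz',d['rot'])
def tool(c,th,px,pz):
    x,z=c[0]-px,c[1]-pz;s,C=np.sin(th),np.cos(th);return np.array([C*x-s*z,0.3,-(s*x+C*z)-19])/1e3
def w(t): return r.apply(t)+d['pos']
for pz,th,px in((79,27.14,-1.88),(81,27.8,.35),(83,28.5,2.67)):
    print(pz,[np.round(proj("scene",w(tool(c,np.radians(th),px,pz)))[0],1).tolist() for c in ((0,0),(17,4),(0,60),(22,60))])
hole=w(np.array([60.4,-2.1,88.8])/1e3);print("hole world",hole)
y=np.array([-np.sin(.0523),np.cos(.0523),0])
print("pin end",proj("scene",hole+.0155*y)," head face c",proj("scene",hole-.064*y),"clevis top +y ear",proj("scene",hole-.015*y+[0,0,.018]))
I=cv2.imread("pics/s5.png")
cv2.imwrite("pics/s5c.png",cv2.resize(np.vstack([crop(I,236,126,60,75,8)]),None,fx=1,fy=1))
E
```

```text
79 [[266.2, 154.5], [269.9, 152.6], [259.6, 131.4], [265.0, 130.4]]
81 [[266.1, 155.3], [269.8, 153.3], [259.3, 132.2], [264.7, 131.1]]
83 [[266.0, 156.1], [269.7, 154.1], [259.1, 133.1], [264.4, 132.0]]
hole world [0.60989987 0.05229778 0.11997251]
pin end [[276.82450652 168.99202087]]  head face c [[252.86473509 179.51716189]] clevis top +y ear [[268.16288921 166.76511117]]
```

View pics/s5c.png

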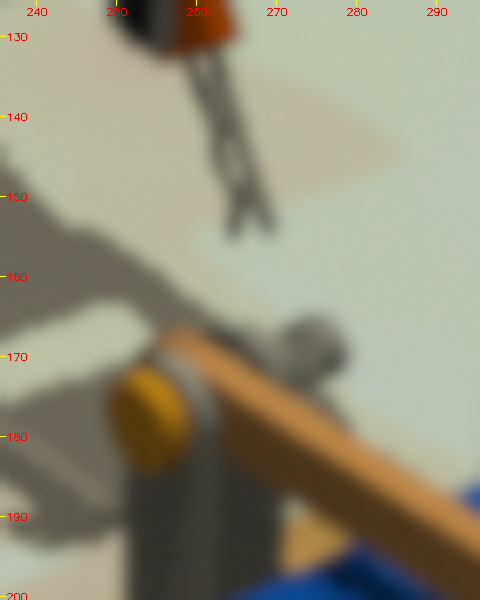

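```bash
python3 -c "
import numpy as np;print(np.load('w5.npz')['pos'])"; python3 jog.py '0.0075 -0.0023 0.0105 0 0.005;0.0138 -0.0023 0.0209 0 0.005;0.0138 -0.0023 0.0209 0 0.005;0.0138 -0.0023 0.0209 0 0.005'; python3 - <<'E'
from h import *
from workcell import ctrl
d=np.load("w5.npz");s=ctrl.sense();print(1e3*R.from_euler('xyz',d['rot']).inv().apply(s['position']-d['pos']))
W=cv2.cvtColor(ctrl.camera("wrist")["image"],4);S=cv2.cvtColor(ctrl.camera("scene")["image"],4)
cv2.imwrite("pics/m6.png",np.hstack([crop(W,210,80,80,100,6)[:600],crop(S,245,140,50,75,8)]))
E
```

```text
[0.54976404 0.0466692  0.20879824]
t: 11.8
position: [0.5633, 0.05, 0.1878]
tcp_rot: [3.142, 0.0, 0.058]
ft_force: [-0.1, 1.1, -0.8]
opening: 0.0112
grasp_force: 60.5
[13.70496748 -2.48548644 21.01493303]
```

View pics/m6.png

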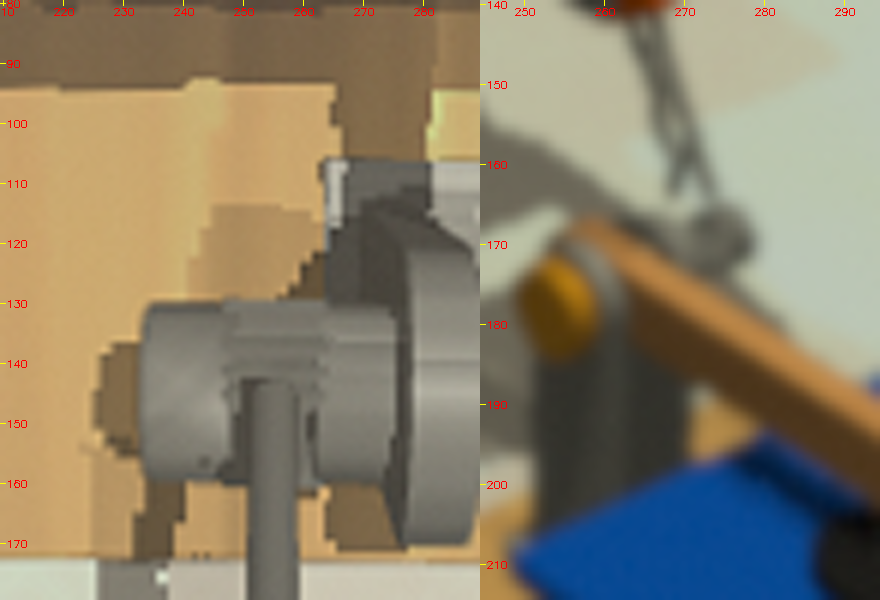

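The wrist view shows the leg (col ≈255) centred on the dark hole mouth (248–262), the tip just short of the pin.

```bash
python3 jog.py '0.002 0 0.0035 0 0.005;0.004 0 0.007 0 0.005;0.004 0 0.007 0 0.005'; python3 jog.py '0.001 0 0.0017 0 0.005;0.002 0 0.0035 0 0.005;0.002 0 0.0035 0 0.005'
```

```text
t: 12.28
position: [0.5673, 0.0502, 0.1808]
tcp_rot: [3.142, 0.0, 0.058]
ft_force: [-1.7, -0.2, 0.9]
opening: 0.0108
grasp_force: 61.0
t: 12.65
position: [0.5694, 0.0503, 0.1771]
tcp_rot: [-3.142, -0.0, 0.058]
ft_force: [0.8, -0.6, -0.3]
opening: 0.0112
grasp_force: 60.7
```

```bash
python3 jog.py '0.002 0 0.0035 0 0.005;0.004 0 0.007 0 0.005;0.004 0 0.007 0 0.005'; python3 jog.py '0.002 0 0.0035 0 0.005;0.004 0 0.007 0 0.005;0.004 0 0.007 0 0.005'
```

```text
t: 13.02
position: [0.5726, 0.0506, 0.1709]
tcp_rot: [-3.142, 0.002, 0.058]
ft_force: [-9.5, 0.7, 13.2]
opening: 0.0109
grasp_force: 62.6
t: 13.4
position: [0.5772, 0.0509, 0.1626]
tcp_rot: [-3.141, 0.0, 0.058]
ft_force: [4.6, 1.7, -10.3]
opening: 0.0112
grasp_force: 59.3
```

```bash
python3 jog.py '0.002 0 0.0035 0 0.005;0.0035 0 0.006 0 0.005;0.0035 0 0.006 0 0.005'; python3 jog.py '0.001 0 0.0018 0 0.005;0.0017 0 0.003 0 0.005;0.0017 0 0.003 0 0.005'
```

```text
t: 13.78
position: [0.5807, 0.0509, 0.1571]
tcp_rot: [3.142, 0.001, 0.058]
ft_force: [-0.1, -0.7, -0.9]
opening: 0.0114
grasp_force: 60.4
t: 14.15
position: [0.5825, 0.0511, 0.1543]
tcp_rot: [-3.142, 0.0, 0.058]
ft_force: [0.1, -0.5, -1.6]
opening: 0.0111
grasp_force: 60.5
```

```bash
python3 jog.py '0.001 0 0.0018 0 0.005;0.0018 0 0.003 0 0.005;0.0018 0 0.003 0 0.005'; python3 - <<'E'
from h import *
from workcell import ctrl
W=cv2.cvtColor(ctrl.camera("wrist")["image"],4);S=cv2.cvtColor(ctrl.camera("scene")["image"],4)
cv2.imwrite("pics/m7.png",np.hstack([crop(W,205,90,90,120,5),crop(S,240,130,55,75,8)]))
E
```

```text
t: 14.52
position: [0.5841, 0.0512, 0.151]
tcp_rot: [-3.142, 0.0, 0.058]
ft_force: [-1.2, -0.5, -3.9]
opening: 0.0113
grasp_force: 60.4
```

View pics/m7.png

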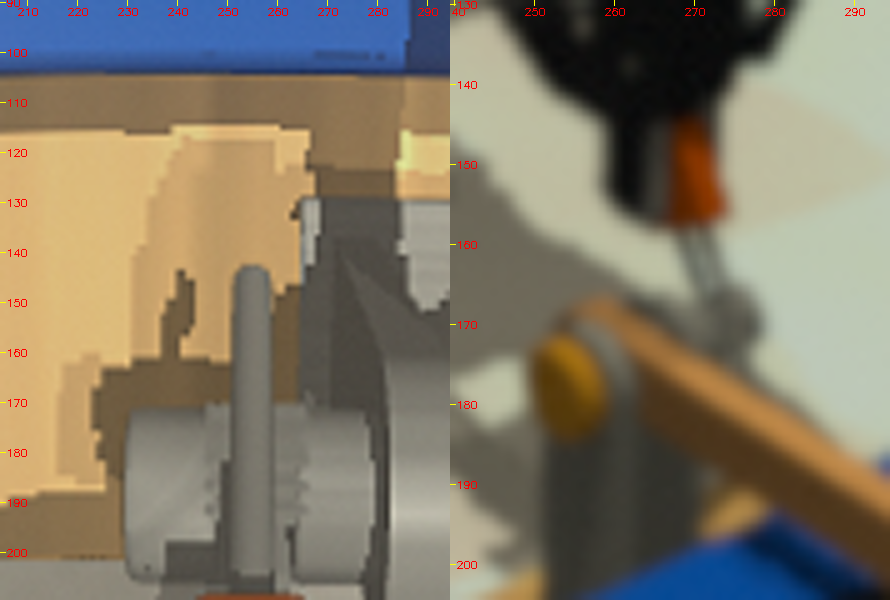

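The foot (wrist ≈252,143) is well past the pin and the bent leg lies over it: seated. Release and back off.

```bash
python3 jog.py '0 0 0 0 0.04;0 0 0 0 0.04;0 0 0 0 0.04;0 0 0 0 0.04'; python3 jog.py '0 0 -0.02 0 0.04;0 0 -0.06 0 0.04;-0.03 0 -0.12 0 0.04;-0.06 0 -0.15 0 0.04;-0.1 0 -0.15 0 0.04;-0.14 0 -0.15 0 0.04;-0.14 0 -0.15 0 0.04'; python3 - <<'E'
from h import *
from workcell import ctrl
W=cv2.cvtColor(ctrl.camera("top")["image"],4);S=cv2.cvtColor(ctrl.camera("scene")["image"],4)
cv2.imwrite("pics/m8.png",np.hstack([crop(W,220,165,75,110,5),crop(S,235,130,60,78,7)[:550]]))
E
```

```text
t: 15.12
position: [0.5843, 0.0512, 0.1515]
tcp_rot: [3.142, -0.0, 0.058]
ft_force: [-0.7, -1.3, -0.2]
opening: 0.0402
grasp_force: 0.0
t: 16.0
position: [0.4428, 0.0431, 0.3019]
tcp_rot: [3.142, -0.001, 0.058]
ft_force: [1.1, -0.2, 0.2]
opening: 0.0396
grasp_force: 0.0Traceback (most recent call last):
  File "<stdin>", line 4, in <module>
    return _nx.concatenate(arrs, 1, dtype=dtype, casting=casting)
           ~~~~~~~~~~~~~~~^^^^^^^^^^^^^^^^^^^^^^^^^^^^^^^^^^^^^^^
ValueError: all the input array dimensions except for the concatenation axis must match exactly, but along dimension 0, the array at index 0 has size 550 and the array at index 1 has size 546
```

```bash
python3 jog.py '0 0 0 0 0.04;0 0 0 0 0.04'; python3 - <<'E'
from h import *
from workcell import ctrl
hole=np.array([.6095,.0520,.12])
a=.0523;X=np.array([np.cos(a),np.sin(a),0]);Z=np.array([0,0,1.])
def model(seat,deg):
    t=np.radians(deg);u=-np.sin(t)*X+np.cos(t)*Z;w=np.cos(t)*X+np.sin(t)*Z
    return hole+u*(.076-seat)+w*.006
for n in ("scene","top"):
    I=ctrl.camera(n)["image"];h=cv2.cvtColor(I,cv2.COLOR_RGB2HSV)
    m=((h[...,0]<=12)&(h[...,1]>190)&(h[...,2]>90)).astype(np.uint8)
    c=proj(n,model(.027,30))[0].astype(int);k=np.zeros_like(m);k[c[1]-18:c[1]+18,c[0]-18:c[0]+18]=1
    y,x=np.nonzero(m&k);print(n,"orange",len(x),x.mean(),y.mean(),x.min(),x.max(),y.min(),y.max())
    for s in(.018,.025,.032):print(s,[(g,np.round(proj(n,model(s,g))[0],1).tolist()) for g in(22,30,38)])
E
```

```text
t: 16.35
position: [0.445, 0.0431, 0.3011]
tcp_rot: [-3.142, 0.0, 0.058]
ft_force: [0.0, -0.3, 0.3]
opening: 0.04
grasp_force: 0.0
scene orange 32 264.59375 153.65625 260 269 148 158
0.018 [(22, [268.8, 148.9]), (30, [266.7, 148.8]), (38, [264.7, 149.1])]
0.025 [(22, [269.4, 151.7]), (30, [267.5, 151.5]), (38, [265.8, 151.7])]
0.032 [(22, [270.0, 154.4]), (30, [268.4, 154.1]), (38, [266.8, 154.2])]
top orange 76 237.94736842105263 206.3815789473684 235 240 198 215
0.018 [(22, [237.5, 198.2]), (30, [237.8, 201.9]), (38, [238.1, 205.3])]
0.025 [(22, [237.6, 197.3]), (30, [237.9, 200.5]), (38, [238.1, 203.5])]
0.032 [(22, [237.7, 196.3]), (30, [237.9, 199.1]), (38, [238.2, 201.8])]
```

```bash
cat > chk.py <<'E'
from h import *
from workcell import ctrl
hole=np.array([.6095,.0520,.12]);a=.0523;X=np.array([np.cos(a),np.sin(a),0]);Y=np.array([-np.sin(a),np.cos(a),0]);Z=np.array([0,0,1.])
def sil(n,seat,deg,dz,sh,px):
    t=np.radians(deg);u=-np.sin(t)*X+np.cos(t)*Z;w=np.cos(t)*X+np.sin(t)*Z
    C8=[hole+u*(z-seat)+w*x+Y*y for x in(-.01,.022) for y in(-.006,.006) for z in(.06,.092)]
    q=(proj(n,np.array(C8))+px-[*sh]);m=np.zeros((40*4,40*4),np.uint8)
    cv2.fillConvexPoly(m,cv2.convexHull(np.round((q+.5)*4).astype(np.int32)),1)
    return cv2.resize(m*255,(40,40),interpolation=cv2.INTER_AREA)/255.
for n,ce in(("scene",(266,153)),("top",(238,205))):
    I=ctrl.camera(n)["image"];x0,y0=ce[0]-20,ce[1]-20;p=I[y0:y0+40,x0:x0+40].astype(int)
    h=cv2.cvtColor(I,cv2.COLOR_RGB2HSV)[y0:y0+40,x0:x0+40]
    m=((h[...,0]<=13)&(h[...,1]>150)&(h[...,2]>45)).astype(float)
    print(n,x0,y0);print("\n".join("".join("#" if v else "." for v in r[5:35]) for r in m[5:35]))
    res=[]
    for s in np.arange(.016,.038,.002):
      for g in range(14,60,2):
        for bx in(-1.5,-.7,0,.7):
          for by in (-.7,0,.7):
            res.append((np.abs(sil(n,s,g,0,(x0,y0),np.array([bx,by]))-m).sum(),round(s,3),g,bx,by))
    res.sort();print(res[:12])
E
python3 chk.py
```

```text
scene 246 133
..............................
..............................
..............................
..............................
..............................
..............................
..............................
..............................
..............................
..............................
............###...............
...........##.#...............
...........#####..............
..........#####.#.............
..........#######.............
.........#########............
.........########.#...........
.........##########...........
..........#########...........
..........#########...........
...........#######............
............#####.............
............####..............
.............##...............
..............................
..............................
..............................
..............................
..............................
..............................
[(np.float64(64.75294117647059), np.float64(0.032), 40, -1.5, -0.7), (np.float64(65.38039215686274), np.float64(0.03), 42, -1.5, 0.7), (np.float64(65.505882
[... 1684 characters left out ...]
.float64(0.034), 54, -0.7, 0.7), (np.float64(29.57254901960784), np.float64(0.036), 54, -0.7, 0.7), (np.float64(29.77647058823529), np.float64(0.036), 56, -0.7, 0.7), (np.float64(30.129411764705882), np.float64(0.032), 54, -0.7, 0.7), (np.float64(30.137254901960784), np.float64(0.03), 52, -0.7, 0), (np.float64(30.137254901960784), np.float64(0.032), 52, -0.7, 0.7), (np.float64(30.450980392156865), np.float64(0.032), 54, -0.7, -0.7), (np.float64(30.450980392156865), np.float64(0.034), 54, -0.7, 0), (np.float64(30.564705882352943), np.float64(0.03), 54, -0.7, 0), (np.float64(30.705882352941174), np.float64(0.03), 54, -0.7, -0.7), (np.float64(30.764705882352942), np.float64(0.03), 50, -0.7, 0)]
```

```bash
python3 - <<'E'
from h import *
for r,z in((196.7,.155),(196.7,.165),(216.3,.16),(216.3,.17),(215,.165)): X=plane("top",(238,r),z);print(r,z,X,"press x mm",1e3*((X[0]-.60889)*np.cos(.0523)+(X[1]-.01644)*np.sin(.0523)))
for n in("scene",):
  for deg in(30,38,45,52):
    for seat in (.027,.031):
      a=.0523;X=np.array([np.cos(a),np.sin(a),0]);Y=np.array([-np.sin(a),np.cos(a),0]);Z=np.array([0,0,1.])
      t=np.radians(deg);u=-np.sin(t)*X+np.cos(t)*Z;w=np.cos(t)*X+np.sin(t)*Z;h=np.array([.6095,.052,.12])
      for m in C:
        q=proj(m,np.array([h+u*(z-seat)+w*x+Y*y for x in(-.01,.022) for y in(-.006,.006) for z in(.06,.092)]))
        print(deg,seat,m,"x",q[:,0].min().round(1),q[:,0].max().round(1),"y",q[:,1].min().round(1),q[:,1].max().round(1))
E
```

```text
196.7 0.155 [0.59864137 0.05136878 0.155     ] press x mm -8.408670796267074
196.7 0.165 [0.59762683 0.050738   0.165     ] press x mm -9.454803897156658
216.3 0.16 [0.55551651 0.05125323 0.16      ] press x mm -51.480609438684375
216.3 0.17 [0.5550656  0.05061981 0.17      ] press x mm -51.96401859341826
215 0.165 [0.55808281 0.05092343 0.165     ] press x mm -48.93506031030579
30 0.027 scene x 260.3 275.3 y 144.6 159.7
30 0.027 top x 234.2 241.4 y 190.2 210.2
30 0.031 scene x 260.8 275.8 y 146.1 161.2
30 0.031 top x 234.3 241.4 y 189.5 209.4
38 0.027 scene x 258.5 273.8 y 144.1 160.5
38 0.027 top x 234.5 241.5 y 192.7 213.5
38 0.031 scene x 259.1 274.4 y 145.6 161.9
38 0.031 top x 234.6 241.5 y 191.8 212.4
45 0.027 scene x 257.1 272.5 y 144.1 161.3
45 0.027 top x 234.9 241.7 y 194.9 216.0
45 0.031 scene x 257.8 273.2 y 145.6 162.7
45 0.031 top x 234.9 241.7 y 193.8 214.8
52 0.027 scene x 256.0 271.2 y 144.6 162.4
52 0.027 top x 235.2 242.0 y 197.1 218.1
52 0.031 scene x 256.8 272.0 y 145.9 163.7
52 0.031 top x 235.2 242.0 y 195.8 216.7
```

```bash
cat > wc.py <<'E'
from h import *
from workcell import ctrl
s=ctrl.sense();c=ctrl.camera("wrist");I=c["image"];cv2.imwrite("pics/w9.png",I[:,:,::-1])
d=dict(pos=s['position'],rot=s['tcp_rot'],K=c["K"],hand_eye=c["hand_eye"]);np.savez("w9.npz",**d)
K=d['K'];Hi=np.linalg.inv(d['hand_eye']);r=R.from_euler('xyz',d['rot'])
def wp(X):
    t=r.inv().apply(np.array(X)-d['pos']);q=(Hi@np.c_[t,np.ones(len(t))].T)[:3];v=np.array([q[0],-q[1],-q[2]])
    h=np.hypot(v[0],v[1]);th=np.arctan2(h,v[2]);return (K[0,0]*v[:2]/h*th).T+[K[0,2],K[1,2]]
a=.0523;X=np.array([np.cos(a),np.sin(a),0]);Y=np.array([-np.sin(a),np.cos(a),0]);Z=np.array([0,0,1.])
hole=np.array([.6099,.0523,.12])
h=cv2.cvtColor(I,cv2.COLOR_RGB2HSV);m=((h[...,0]<=13)&(h[...,1]>165)&(h[...,2]>60)).astype(np.uint8)
n,l,st,ce=cv2.connectedComponentsWithStats(m)
for i in range(1,n):
    if st[i,4]>60: print("blob",st[i],ce[i])
print("hole pix",wp([hole]),"pin end,ear19",wp([hole+.0155*Y,hole-.015*Y]),)
for deg in(22,30,38,46):
  for seat in(.02,.028):
    t=np.radians(deg);u=-np.sin(t)*X+np.cos(t)*Z;w=np.cos(t)*X+np.sin(t)*Z
    q=wp([hole+u*(z-seat)+w*x+Y*y for x in(-.01,.022) for y in(-.006,.006) for z in(.06,.092)])
    print(deg,seat,"x",q[:,0].min().round(1),q[:,0].max().round(1),"y",q[:,1].min().round(1),q[:,1].max().round(1),"foot",wp([hole+u*(.004-seat)+w*.017]).round(1))
E
python3 wc.py
```

```text
blob [128   0  52  22 873] [151.82474227   8.90263459]
blob [248  24  13  42 480] [253.94791667  43.45      ]
hole pix [[254.77413501  21.66091557]] pin end,ear19 [[240.2759334   21.71640387]
 [268.80444261  21.8489329 ]]
22 0.02 x 247.6 262.1 y 4.9 43.3 foot [[254.9   5.6]]
22 0.028 x 247.8 261.9 y 4.3 41.5 foot [[254.9   5.1]]
30 0.02 x 247.5 262.0 y 10.9 53.5 foot [[254.9   4. ]]
30 0.028 x 247.7 261.8 y 9.1 50.3 foot [[254.9   2.6]]
38 0.02 x 247.5 261.9 y 17.3 62.6 foot [[254.9   2.7]]
38 0.028 x 247.7 261.7 y 14.2 58.2 foot [[254.9   0.4]]
46 0.02 x 247.6 261.7 y 23.8 70.3 foot [[254.9   1.7]]
46 0.028 x 247.8 261.6 y 19.6 64.9 foot [[254.9  -1.4]]
```

```bash
cat >> wc.py <<'E'
print("--- top-face fit")
from scipy.optimize import least_squares
def pts(deg,seat,cs,hx):
    t=np.radians(deg);u=-np.sin(t)*X+np.cos(t)*Z;w=np.cos(t)*X+np.sin(t)*Z
    return np.array([hole+X*hx+u*(z-seat)+w*x for x,z in cs])
row=I[:, 252:257].astype(int).mean(1);print([(k,row[k].astype(int).tolist()) for k in range(0,72,3)])
for hx in(-.002,0,.002):
    f=lambda p:wp(pts(p[0],p[1],[(-.01,.092),(.022,.092)],hx))[:,1]-[65.5,24]
    q=least_squares(f,[36,.026],x_scale=[10,.01]);print("wrist",hx,q.x,q.cost)
    g=lambda p:proj("top",pts(p[0],p[1],[(-.01,.092),(.022,.092)],hx))[:,1]-[216.3,197]
    q=least_squares(g,[36,.026],x_scale=[10,.01]);print("top",hx,q.x,q.cost)
E
python3 wc.py | sed -n '/---/,$p'
```

```text
--- top-face fit
[(0, [95, 92, 85]), (3, [96, 94, 86]), (6, [100, 96, 85]), (9, [104, 99, 88]), (12, [103, 102, 93]), (15, [106, 104, 95]), (18, [103, 100, 92]), (21, [113, 108, 96]), (24, [158, 78, 27]), (27, [158, 81, 31]), (30, [157, 80, 30]), (33, [158, 81, 31]), (36, [158, 81, 31]), (39, [159, 82, 34]), (42, [160, 83, 34]), (45, [160, 94, 39]), (48, [120, 64, 33]), (51, [121, 64, 34]), (54, [120, 65, 34]), (57, [120, 65, 37]), (60, [119, 66, 38]), (63, [111, 63, 39]), (66, [107, 68, 43]), (69, [162, 142, 95])]
wrist -0.002 [ 2.51458300e+01 -2.40148509e-02] 1.0501316370302109e-26
top -0.002 [12.76119466 -0.13809032] 2.0194839173657902e-27
wrist 0 [ 2.59287176e+01 -2.56033883e-02] 2.5576763813437733e-25
top 0 [13.21892929 -0.13919598] 2.0194839173657902e-27
wrist 0.002 [26.68790642 -0.02722903] 8.613098907565095e-26
top 0.002 [13.67106474 -0.14034354] 0.0
```

```bash
cat >> wc.py <<'E'
print("+++")
cs=[(.022,.06),(.022,.092),(-.01,.092)]
q=least_squares(lambda p:wp(pts(p[0],p[1],cs,p[2]))[:,1]-[22.5,46.5,67],[40,.028,0],x_scale=[10,.01,.01]);print("free hx",q.x,q.cost)
for seat in(.02,.025,.03): 
  q=least_squares(lambda p:wp(pts(p[0],seat,cs,p[1]))[:,1]-[22.5,46.5,67],[40,0],x_scale=[10,.01]);print(seat,q.x,q.fun)
T=ctrl.camera("top")["image"];print([(k,T[k,237:240].mean(0).astype(int).tolist()) for k in range(186,220)])
E
python3 wc.py | sed -n '/+++/,$p'
```

```text
+++
free hx [5.89269005e+01 3.02462594e-02 4.37507410e-03] 6.15942594796566e-27
0.02 [5.93577125e+01 1.25951248e-02] [-0.44517867  0.14400604  0.28249587]
0.025 [5.91283205e+01 8.55605173e-03] [-0.2261554   0.06769947  0.14938971]
0.03 [5.89354648e+01 4.57012751e-03] [-0.01051894  0.00290098  0.00721574]
[(186, [101, 98, 86]), (187, [100, 95, 84]), (188, [103, 96, 85]), (189, [97, 94, 85]), (190, [93, 91, 86]), (191, [97, 94, 88]), (192, [95, 93, 86]), (193, [90, 88, 81]), (194, [87, 85, 79]), (195, [86, 85, 80]), (196, [77, 81, 78]), (197, [108, 64, 45]), (198, [160, 63, 0]), (199, [154, 61, 0]), (200, [152, 61, 0]), (201, [152, 61, 0]), (202, [154, 63, 0]), (203, [153, 62, 0]), (204, [153, 63, 0]), (205, [154, 63, 0]), (206, [153, 62, 0]), (207, [156, 67, 0]), (208, [144, 64, 0]), (209, [113, 42, 0]), (210, [113, 43, 0]), (211, [115, 44, 0]), (212, [113, 43, 0]), (213, [114, 43, 0]), (214, [110, 40, 0]), (215, [100, 33, 0]), (216, [100, 48, 6]), (217, [85, 59, 28]), (218, [81, 79, 70]), (219, [126, 130, 120])]
```

```bash
python3 - <<'E'
from h import *
d=dict(np.load("w9.npz"))
for rw,rt in((22.5,196.9),(46.7,208.4),(67.2,216.8)):
    a0,a1=wplane(d,(254.5,rw),.1),wplane(d,(254.5,rw),.25);b0,b1=plane("top",(238,rt),.1),plane("top",(238,rt),.25)
    # solve in x-z
    A=np.array([[a1[0]-a0[0],-(b1[0]-b0[0])],[.15,-.15]]);s=np.linalg.solve(A,[b0[0]-a0[0],0])
    p=a0+(a1-a0)*s[0];print("x",p[0],"y",p[1],"z",p[2],"press x",1e3*(p[0]-.6099+.0018))
print("top/wrist baseline x",a0-b0)
E
python3 - <<'E'
import cv2
T=cv2.imread("pics/w9.png")[:,:,::-1]
for c in (236,240,244): print(c,[int(T[k,c].mean()) for k in range(0,80,3)])
E
```

```text
x 0.5970652322624206 y 0.05185639273553988 z 0.16625833402165394 press x -11.034767737579411
x 0.571451112906328 y 0.05038696964513864 z 0.17741285249715982 press x -36.648887093672
x 0.554452905459187 y 0.049409392940735736 z 0.15961794208485147 press x -53.64709454081298
top/wrist baseline x [ 0.00337567 -0.00531295  0.        ]
236 [62, 59, 73, 85, 87, 84, 131, 128, 125, 126, 125, 126, 133, 126, 128, 131, 79, 87, 89, 86, 77, 130, 100, 97, 80, 100, 96]
240 [62, 63, 74, 85, 84, 72, 107, 101, 121, 120, 121, 125, 126, 126, 127, 74, 79, 80, 81, 82, 79, 86, 82, 82, 82, 100, 99]
244 [61, 60, 69, 76, 94, 124, 140, 130, 105, 88, 58, 78, 78, 80, 79, 81, 83, 83, 84, 86, 84, 96, 83, 86, 87, 100, 98]
```

```bash
python3 go.py .52 .15 .18 1.623
```

```text
t 16.75 shift [ 0.0816 -0.1024  0.1214] turn -1.565 rows 2.8561513045810822 8.324906715934908
```

```bash
python3 jog.py '0.0 -0.03 0 -0.18 0.02;0.02 -0.06 0 -0.36 0.02;0.05 -0.09 0 -0.55 0.02;0.0816 -0.1024 0 -0.73 0.02;0.0816 -0.1024 0 -0.92 0.02;0.0816 -0.1024 0.03 -1.1 0.02;0.0816 -0.1024 0.07 -1.28 0.02;0.0816 -0.1024 0.11 -1.46 0.02'; python3 jog.py '0 0 0.01 -0.105 0.02;0 0 0.01 -0.105 0.02;0 0 0.01 -0.105 0.02'; cat > side.py <<'E'
from h import *
from workcell import ctrl
s=ctrl.sense();c=ctrl.camera("wrist");I=c["image"];cv2.imwrite("pics/w10.png",I[:,:,::-1])
d=dict(pos=s['position'],rot=s['tcp_rot'],K=c["K"],hand_eye=c["hand_eye"]);np.savez("w10.npz",**d)
K=d['K'];Hi=np.linalg.inv(d['hand_eye']);r=R.from_euler('xyz',d['rot'])
def wp(X):
    t=r.inv().apply(np.array(X)-d['pos']);q=(Hi@np.c_[t,np.ones(len(t))].T)[:3];v=np.array([q[0],-q[1],-q[2]])
    h=np.hypot(v[0],v[1]);th=np.arctan2(h,v[2]);return (K[0,0]*v[:2]/h*th).T+[K[0,2],K[1,2]]
a=.0523;X=np.array([np.cos(a),np.sin(a),0]);Y=np.array([-np.sin(a),np.cos(a),0]);Z=np.array([0,0,1.]);hole=np.array([.6099,.0523,.12])
h=cv2.cvtColor(I,cv2.COLOR_RGB2HSV);m=((h[...,0]<=14)&(h[...,1]>150)&(h[...,2]>40)).astype(np.uint8)
n,l,st,ce=cv2.connectedComponentsWithStats(m)
for i in range(1,n):
    if st[i,4]>60: print("blob",st[i],ce[i])
print("hole",wp([hole]),"pin end",wp([hole+.0155*Y]))
for deg in(30,38,59):
    t=np.radians(deg);u=-np.sin(t)*X+np.cos(t)*Z;w=np.cos(t)*X+np.sin(t)*Z
    print(deg,"(+y face corners)",wp([hole+u*(z-.028)+w*x+Y*.006 for x,z in((-.01,.06),(.022,.06),(.022,.092),(-.01,.092))]).round().tolist(),"tip",wp([hole-u*.028]).round().tolist())
E
python3 side.py
```

```text
t: 17.75
position: [0.52, 0.15, 0.1903]
tcp_rot: [3.141, -0.0, 1.524]
ft_force: [-0.3, 0.4, -0.7]
opening: 0.0198
grasp_force: 0.0
t: 18.12
position: [0.5204, 0.1501, 0.1821]
tcp_rot: [3.14, -0.0, 1.621]
ft_force: [0.3, -0.2, 0.1]
opening: 0.02
grasp_force: 0.0
blob [ 223    0   84   53 3644] [265.56531284  23.09522503]
blob [ 359  163   82   74 4113] [403.57281789 199.74811573]
blob [327 336  11  14  78] [331.         343.34615385]
hole [[345.40297089 309.57988332]] pin end [[348.05782245 296.7893351 ]]
30 (+y face corners) [[325.0, 323.0], [361.0, 333.0], [351.0, 360.0], [312.0, 348.0]] tip [[353.0, 293.0]]
38 (+y face corners) [[321.0, 321.0], [355.0, 334.0], [339.0, 359.0], [302.0, 343.0]] tip [[356.0, 294.0]]
59 (+y face corners) [[314.0, 313.0], [338.0, 333.0], [308.0, 350.0], [284.0, 327.0]] tip [[365.0, 298.0]]
```

```bash
python3 - <<'E'
import cv2,numpy as np
I=cv2.imread("pics/w10.png");h=cv2.cvtColor(I,cv2.COLOR_BGR2HSV).astype(int)
for y in range(276,376,2):
    print(y,"".join(("o" if h[y,x,0]<=15 else "w") if h[y,x,1]>110 else ("." if h[y,x,2]>125 else "s" if h[y,x,2]>60 else "#") for x in range(280,376,1)))
print(I[330:350:5,300:345:5,::-1].reshape(-1,3).tolist()[:20])
E
```

```text
276 sssssss##s#######################sssssssssssssssssssssssssssssw....wwww.ww...sssssssssssssssssss
278 ssssss############################ssssssssssssssssssssssssss##ssssssssssssssssssssssssssssssssss
280 sssss##############################ssssssssssssssssssss##################sssssssssssssssssssssss
282 sssss###############################sssssssssssssssss####################s#s#sssssssssssssssssss
284 s########################################sssssssssss#####################sssssssssssssssssssssss
286 ############################################################################ssssssssssssssssssss
288 ##############################################################################ss#ss#ss#sssssssss
290 ##################################################################################s#######ssssss
292 #############################################################################################sss
294 ################################################################################################
296 ######################################################################################
[... 3530 characters left out ...]
.s#############
368 ############################################################################.........###########
370 ##############################################################################s........s########
372 #################################################################################s.......s######
374 ####################################################################################s.......####
[[36, 37, 37], [37, 38, 35], [37, 37, 35], [34, 33, 32], [36, 35, 32], [38, 36, 36], [40, 38, 39], [47, 45, 43], [49, 48, 46], [39, 38, 37], [38, 38, 36], [35, 33, 33], [34, 34, 33], [36, 35, 32], [35, 36, 34], [38, 38, 35], [41, 39, 36], [39, 36, 35], [37, 37, 35], [34, 35, 35]]
```

```bash
python3 go.py .49 .19 .18 .052; python3 jog.py '0 0 -0.03 0.18 0.02;0 0 -0.03 0.36 0.02;0.01 -0.01 -0.03 0.55 0.02;0.02 -0.02 -0.03 0.73 0.02;0.03 -0.03 -0.03 0.92 0.02;0.04 -0.03 -0.03 1.1 0.02;0.04 -0.03 -0.03 1.28 0.02;0.04 -0.03 -0.03 1.46 0.02'; python3 jog.py '0 0 0.02 0.11 0.02;0 0 0.035 0.11 0.02;0 0 0.035 0.11 0.02'; python3 side.py;  python3 - <<'E'
import cv2,numpy as np
I=cv2.imread("pics/w10.png");h=cv2.cvtColor(I,cv2.COLOR_BGR2HSV).astype(int)
np.save("h10.npy",h)
E
```

```text
t 18.175 shift [ 0.0414 -0.0284  0.0022] turn 1.569 rows 0.8037235028805306 8.34525397872183
t: 19.18
position: [0.4882, 0.1886, 0.2122]
tcp_rot: [-3.141, -0.001, 0.156]
ft_force: [0.1, 0.8, 0.2]
opening: 0.0201
grasp_force: 0.0
t: 19.55
position: [0.4876, 0.1883, 0.1758]
tcp_rot: [3.141, 0.002, 0.055]
ft_force: [-0.0, -0.3, 0.6]
opening: 0.02
grasp_force: 0.0
blob [ 256    0   95   50 3274] [305.3313989   19.03329261]
blob [ 455   80   36   62 1027] [474.48880234 110.52872444]
blob [ 100  101   70   77 3717] [137.29808986 138.59375841]
hole [[443.42521853  66.78439899]] pin end [[427.20166636  63.50259496]]
30 (+y face corners) [[454.0, 99.0], [469.0, 58.0], [497.0, 83.0], [477.0, 127.0]] tip [[427.0, 52.0]]
38 (+y face corners) [[450.0, 103.0], [469.0, 66.0], [494.0, 99.0], [470.0, 136.0]] tip [[429.0, 48.0]]
59 (+y face corners) [[441.0, 108.0], [465.0, 87.0], [478.0, 132.0], [450.0, 149.0]] tip [[433.0, 39.0]]
```

```bash
python3 - <<'E'
import cv2,numpy as np
I=cv2.imread("pics/w10.png");h=cv2.cvtColor(I,cv2.COLOR_BGR2HSV).astype(int)
for y in range(30,152,2):
    print("%3d"%y,"".join(("O" if h[y,x,1]>165 else "o") if h[y,x,0]<=14 and h[y,x,1]>110 else "w" if h[y,x,1]>90 else ("." if h[y,x,2]>125 else "s" if h[y,x,2]>75 else "#") for x in range(404,512,1)))
E
```

```text
30 wwwwwwwwwwwwwwwss####################sss.#################owwwwwwwwwwwwwwwwwowwwwwwwwwwswwwwwwwwwwwwwwwwww..
 32 wwwwwwwwwwwwwwwwwwwwwwwws#############sss.################owwwwwwwwwwwwww##wwwwwwwwwwwwwwwwwwwwwwwwwwwwwww..
 34 wwwwwwwwwwwwwwwwwwwwwwwwwwwwwwwws######sss.###############wwwwwwwwwwwwwwwwwwowwwwwwwwwwwwwwwwwwwwwwwwwwwww..
 36 wwwwwwwwwwwwwwwwwwwwwwwwwwwwwwwwwwwww###sss.##############wwwwwwwwwwwwwwwwwwowwwwwwwwwwwwwwwwwwwwwwwwwwwwww.
 38 wwwwwwwwwwwwwwwwwwwwwwwwwwwwwwwwwwwwww###sss.www##########wwwwwwwwwwwwwwwwwwowwwwwwwwwwws#wwwwwwwwwwwwwwwww.
 40 wwwwwwwwwwwwwwwwwwwwwwwwwwwwwwwwwwwwwww###sss.wwwwwwwwws##wwwwwwwwwwwwwwwwwwwwwwwwwwwwww......swwwwwwwwwww..
 42 wwwwwwwwwwwwwwwwwwwwwwwww####wwwwwwwwwww###sssswwwwwwwwwwwwwwwwwwww#wwwwowwwwwwwwwwwwwww...........wwwwsw...
 44 wwwww..wwwwwwwwwwwwwwwww###########swwwww##ssssswwwwwwwwwwwwwwwwwwwwwwwwwwwwowwwwwwwwwww....................
 46 wwwww.wwwwwwwwwwwwwwwwwww#############wwww##sss.swwwwwwwwwwwwwwwwwwwwwwwwwwwwwwwwwwwwwww....................
 48 wwwwww.wwwwwwwwwwwwwwwwwwwwwws#######sswwww##sss.wwwwws######wwwwwwwwwwwwwwwwwww
[... 5091 characters left out ...]
......................
140 ..................................................soOOOOOOOOOOOo............................................
142 ............................................................................................................
144 ............................................................................................................
146 ............................................................................................................
148 ............................................................................................................
150 ............................................................................................................
```

```bash
cat > pose.py <<'E'
from h import *
from scipy.optimize import least_squares
d=dict(np.load("w10.npz"));K=d['K'];Hi=np.linalg.inv(d['hand_eye']);r=R.from_euler('xyz',d['rot'])
def wp(X):
    t=r.inv().apply(np.array(X)-d['pos']);q=(Hi@np.c_[t,np.ones(len(t))].T)[:3];v=np.array([q[0],-q[1],-q[2]])
    h=np.hypot(v[0],v[1]);th=np.arctan2(h,v[2]);return (K[0,0]*v[:2]/h*th).T+[K[0,2],K[1,2]]
a=.0523;Rp=R.from_euler('z',a);hole=np.array([.6099,.0523,.12])
def world(p,c): # lean deg, origin press-offset from hole (mm) x,z ; y offset, yaw about world z
    Rc=Rp*R.from_euler('zy',[p[4],-p[0]])  # lean toward -x
    return hole+Rp.apply(np.array([p[1],p[3],p[2]])/1e3)+Rc.apply(np.array(c)/1e3)
cs=[(-10,6,60),(22,6,60),(22,6,92),(-10,6,92),(22,-6,92),(-10,-6,92)]
ob=np.array([(446,103),(465,81),(476,124),(455,140),(490,122),(467,140)],float)
import sys
w=np.array([1,1,1,1,.7,.5])[:,None]
q=least_squares(lambda p:np.r_[((wp(world(p,cs))-ob)*w).ravel(),p[3]/1.5,p[4]/.05],[.8,14,-24,0,0],x_scale=[.1,1,1,1,.05]);p=q.x
print("lean",np.degrees(p[0]),"tip press xz mm",p[1:3],"y",p[3],"yaw",p[4],"res",np.round(q.fun[:12].reshape(-1,2),1).tolist())
s,C=np.sin(p[0]),np.cos(p[0]);rel=-np.array([p[1],p[2]]);print("hole in clip: x",rel@[C,s],"z",rel@[-s,C])
print("pix: straight leg z=0,20,40,60",wp(world(p,[(0,0,k) for k in(0,20,40,60)])).round().tolist(),"bent",wp(world(p,[(17,0,k) for k in(4,14,25,36,60)])).round().tolist())
b=[[-11*np.cos(t),15.5,11*np.sin(t)] for t in np.linspace(0,6.28,9)];print("pin end circle",wp(hole+Rp.apply(np.array(b)/1e3)).round().tolist())
E
python3 pose.py
```

```text
lean 59.36772549435338 tip press xz mm [ 29.93161397 -15.2206989 ] y -3.0806266225398087 yaw 0.12031328769557595 res [[-1.1, -1.3], [-0.6, -1.6], [1.1, -0.6], [-0.9, 1.7], [0.6, 1.8], [0.1, 1.1]]
hole in clip: x -2.154212419838485 z 33.510156050348115
pix: straight leg z=0,20,40,60 [[436.0, 33.0], [443.0, 52.0], [450.0, 73.0], [457.0, 96.0]] bent [[445.0, 23.0], [449.0, 33.0], [454.0, 44.0], [458.0, 56.0], [468.0, 84.0]]
pin end circle [[427.0, 78.0], [433.0, 73.0], [435.0, 63.0], [433.0, 52.0], [427.0, 49.0], [422.0, 54.0], [420.0, 64.0], [422.0, 74.0], [427.0, 78.0]]
```

```bash
python3 - <<'E'
import cv2,numpy as np
g=cv2.imread("pics/w10.png",0);ch=" .:-=+*#%@"
print("    "+"".join(str((x//10)%10) if x%10==0 else " " for x in range(400,486)))
for y in range(8,104,1): print("%3d "%y+"".join(ch[min(9,int(g[y,x])//20)] for x in range(400,486)))
E
```

```text
0         1         2         3         4         5         6         7         8     
  8 ::::-------------------------------------....:..........-----:::::::::::::::::-++*****
  9 ::::::::---------------------------------..::...:.......-----:::::::::::::::::-++*****
 10 ...::::::::::----------------------------:..::..:......:-----:::::::::::::::::-=+*****
 11 ......:.::::::::::------:----------------....:.::.......-----:::::::::::::::::-=+*****
 12 :::.........::::::::::------:------------:::::.::.......-----:::::::::::::::::-==*****
 13 -----:::........::.::::::----------------.::.:.:........-----:::::::::::::::::-=+*****
 14 --------::::........:..::::::---:::------:.:::::........-----::::::::::::::::::=+*****
 15 -------------:::...........::::::---:::--:..:::::.......-----::::::::::::::::::==*****
 16 ------------------::.........::::::::---:..:..:.:.......-----::::::::::::::::::=+*****
 17 ------------:---------:::.........:::::::..:.:..........-----::::::::::::::::::=+*****
 18 --------------------------:::........:::........:.......-----::::::::::::::::::=+*****
 19 --------
[... 7022 characters left out ...]
-----*###################%%-::::::::::::::::::::-==++++++++=***
 97 ==================----------**#**##############%%*:::::::::::::::::::::-==++++++++++**
 98 ====++++==========----=----+*##**##############%+:::::::::::::::::::::::-==++++++++=**
 99 ====+++++++++=====---------=*##################+::::::::-:::::::::::::::-==+++++++++**
100 ===+++++++++++++++++====---=+****#############+-:::-::::::::::::::::::::-==++++++++++*
101 ===+++++++++++++++++++++*+===+*##############*::--:-::-::::::::::::::::::-==++++++++=*
102 ===++++++++++++++++++++=###+=*###############:::-----::::::::::::::::::::-==++++++++=*
103 ===++++++++++++++++++++=####################*::---:::::::::::::::::::::::-==++++++++++
```

The numeric side view shows that the clip leans about 59°. The wire lying over the pin is the straight leg, so I had the clip reversed and put the bent leg in the hole. I'll regrasp it, swing it upright, pull it out and shift it across.

```bash
python3 go.py .5687 .0501 .215 .055; python3 go.py .5687 .0501 .1305 .055
```

```text
t 19.6 shift [ 0.073   0.1425 -0.0385] turn -0.0 rows 2.6351831395364376 0.002589726116057002
t 19.6 shift [0.0731 0.1425 0.046 ] turn -0.0 rows 2.6655563822445774 0.002589726116057002
```

```bash
python3 - <<'E'
import cv2,numpy as np
g=cv2.imread("pics/s5.png",0);ch=" .:-=+*#%@"
b=cv2.resize(g[128:160,254:276],None,fx=4,fy=2,interpolation=cv2.INTER_CUBIC)
lo,hi=b.min(),b.max()
for r in b: print("".join(ch[min(9,int((int(v)-60)/14)) if v>60 else 0] for v in r))
E
```

```text
...:--==+*##%%%%@@@@@@@@@@@@@@@@@@@@@@@@@@@@@@@@@@
                                      ...::-==+**#%%%%@@@@@@@@@@@@@@@@@@@@@@@@@@@@@@@@@@
                                      ....:--=+**##%%%@@@@@@@@@@@@@@@@@@@@@@@@@@@@@@@@@@
                                      ....:--=++*##%%%%@@@@@@@@@@@@@@@@@@@@@@@@@@@@@@@@@
                                      ...::--=++**#%%%%@@@@@@@@@@@@@@@@@@@@@@@@@@@@@@@@@
                                     ..:::-==++**##%%%%@@@@@@@@@@@@@@@@@@@@@@@@@@@@@@@@@
                                    ..::--==++**##%%%%@@@@@@@@@@@@@@@@@@@@@@@@@@@@@@@@@@
.....                             ...:--==+***##%%%%%@@@@@@@@@@@@@@@@@@@@@@@@@@@@@@@@@@@
::::...                     .......:::-==+**##%%%%%@@@@@@@@@@@@@@@@@@@@@@@@@@@@@@@@@@@@@
===---::............  .....::::::::::-==++*##%%%%%@@@@@@@@@@@@@@@@@@@@@@@@@@@@@@@@@@@@@@
++++==----:::::::::.....::::----::::--==+**##%%%%%@@@@@@@@@@@@@@@@@@@@@@@@@@@@@@@@@@@@@@
#****+++==========---:::::---==--------=++*###%%%%%@@@@@@@@@@@@@@@@@@@@@@@@@@@@@@@@@@@@@
#####*****++++++++==--------====-------==+**##%%%%%%@@@@@@@@@@@@@@@@@@
[... 3857 characters left out ...]
%%%%%%%%%%%%%@@@@@@@@@@@@@%%%%#######%%%%%%%%%%%%%%%%%%%%%@@@@@@@@@@@@@@@@@@@
%%%%%%%%%%%%%%%%%%%%%%%%@@@@@@@@@@@@@@@%%%%%%%%%%%%@@@@@@@@@@@@@@@@@@@@@@@@@@@@@@@@@@@@@
%%%%%%%%%%%%%%%%%%%%%%%%%@@@@@@@@@@@@@@@@%%%%%%%%@@@@@@@@@@@@@@@@@@@@@@@@@@@@@@@@@@@@@@@
##%%%%%%%%%%%%%%%%%%%%%%%%@@@@@@@@@@@@@@@@@@@@@@@@@@@@@@@@@@@@@@@@@@@@@@@@@@@@@@@@@@@@@@
#####%%%%%%%%%%%%%%%%%%%%%%%@@@@@@@@@@@@@@@@@@@@@@@@@@@@@@@@@@@@@@@@@@@@@@@@@@@@@@@@@@@@
****#####%%%%%%%%%%%%%%%%%%%%%@@@@@@@@@@@@@@@@@@@@@@@@@@@@@@@@@@@@@@@@@@@@@@@@@@@@@@@@@@
++++***####%%%%%%%%%%%%%%%%%%%%@@@@@@@@@@@@@@@@@@@@@@@@@@@@@@@@@@@@@@@@@@@@@@@@@@@@@@@@@
==++++***###%%%%%%%%%%%%%%%%%%%%@@@@%%@@@@@@@@@@@@@@@@@@@@@@@@@@@@@@@@@@@@@@@@@@@@@@@@@@
```

```bash
python3 jog.py '0 0 -0.04 0 0.03;0.03 0.06 -0.04 0 0.03;0.06 0.12 -0.04 0 0.03;0.073 0.1425 -0.04 0 0.03;0.073 0.1425 0 0 0.03;0.073 0.1425 0.03 0 0.03;0.073 0.1425 0.046 0 0.03;0.073 0.1425 0.046 0 0.03'; python3 go.py .5687 .0501 .1305 .055
```

```text
t: 20.6
position: [0.5684, 0.05, 0.1303]
tcp_rot: [-3.142, 0.001, 0.054]
ft_force: [0.3, 0.4, 0.9]
opening: 0.0299
grasp_force: 0.0
t 20.6 shift [ 0.0003 -0.     -0.0002] turn -0.001 rows 0.005969105513683331 0.007690469792859374
```

```bash
python3 jog.py '0 0 0 0 0.005;0 0 0 0 0.005;0 0 0 0 0.005;0 0 0 0 0.005'; python3 jog.py '0.004 0 -0.005 0 0.005;0.0086 0 -0.0093 0 0.005;0.0086 0 -0.0093 0 0.005'; python3 jog.py '0.0055 0 -0.004 0 0.005;0.011 0 -0.007 0 0.005;0.011 0 -0.007 0 0.005'
```

```text
t: 21.1
position: [0.5691, 0.05, 0.1312]
tcp_rot: [3.141, -0.002, 0.053]
ft_force: [1.0, -0.5, 5.0]
opening: 0.0113
grasp_force: 59.4
t: 21.48
position: [0.5733, 0.0504, 0.1376]
tcp_rot: [-3.141, 0.011, 0.053]
ft_force: [-12.1, -2.1, -5.8]
opening: 0.011
grasp_force: 58.4
t: 21.85
position: [0.5844, 0.0511, 0.1446]
tcp_rot: [-3.141, 0.011, 0.053]
ft_force: [-13.4, 0.6, -4.6]
opening: 0.0111
grasp_force: 59.2
```

```bash
python3 jog.py '0.006 0 -0.002 0 0.005;0.006 0 -0.002 0 0.005'; python3 - <<'E'
from h import *
from workcell import ctrl
I=ctrl.camera("wrist")["image"];h=cv2.cvtColor(I,cv2.COLOR_RGB2HSV).astype(int)
for y in range(100,250,3): print(y,I[y,252:257].mean(0).astype(int).tolist(),end=" ")
E
```

```text
t: 22.1
position: [0.5902, 0.0513, 0.1464]
tcp_rot: [-3.141, 0.011, 0.053]
ft_force: [-13.2, -1.2, -5.2]
opening: 0.0114
grasp_force: 59.2
100 [57, 106, 184] 103 [59, 106, 184] 106 [60, 107, 185] 109 [55, 92, 159] 112 [72, 73, 88] 115 [105, 87, 69] 118 [104, 86, 68] 121 [203, 163, 111] 124 [197, 159, 109] 127 [198, 160, 109] 130 [198, 161, 109] 133 [198, 160, 108] 136 [199, 161, 107] 139 [200, 162, 108] 142 [147, 127, 100] 145 [123, 121, 111] 148 [123, 120, 110] 151 [124, 121, 111] 154 [124, 121, 111] 157 [124, 121, 111] 160 [124, 121, 110] 163 [124, 121, 110] 166 [123, 121, 110] 169 [124, 121, 111] 172 [124, 121, 110] 175 [124, 121, 111] 178 [124, 121, 110] 181 [124, 121, 111] 184 [125, 122, 111] 187 [125, 122, 111] 190 [124, 122, 111] 193 [124, 121, 110] 196 [124, 121, 110] 199 [124, 121, 111] 202 [125, 122, 111] 205 [125, 121, 111] 208 [123, 121, 110] 211 [125, 121, 111] 214 [125, 122, 112] 217 [81, 78, 72] 220 [148, 77, 39] 223 [175, 87, 40] 226 [175, 88, 40] 229 [175, 88, 40] 232 [175, 88, 40] 235 [176, 88, 39] 238 [176, 88, 40] 241 [178, 88, 39] 244 [104, 59, 36] 247 [106, 60, 36]
```

```bash
cat > lean.py <<'E'
import sys
from h import *
from scipy.optimize import least_squares
d=dict(np.load("w5.npz"));K=d['K'];Hi=np.linalg.inv(d['hand_eye'])
def row(X):
    q=Hi@[*X,1];v=np.array([q[0],-q[1],-q[2]]);h=np.hypot(v[0],v[1]);th=np.arctan2(h,v[2]);return K[1,1]*v[1]/h*th+K[1,2]
def tool(c,th,px,pz):  # c in old coords (grip x -10..22, straight leg axis x=12)
    x,z=c[0]-px,c[1]-pz;s,C=np.sin(th),np.cos(th);return np.array([C*x-s*z,0,-(s*x+C*z)-19])/1e3
rows=list(map(float,sys.argv[1:]))
cs=[(14,0),(22,60),(22,92)][:len(rows)]
def rep(q): print("lean",np.degrees(q[0]).round(1),"px,pz",q[1:].round(1),"tip in tool mm",(1e3*tool((12,0),*q)).round(1),"seat",(1e3*tool((12,25),*q)).round(1))
if len(rows)==3: rep(least_squares(lambda p:[row(tool(c,*p))-r for c,r in zip(cs,rows)],[.5,2,84],x_scale=[.1,1,1]).x)
for pz in (80,82,84,86):
    q=least_squares(lambda p:[row(tool(c,p[0],p[1],pz))-r for c,r in zip(cs[:2],rows)],[.5,2],x_scale=[.1,1]).x;rep(np.array([*q,pz]))
E
python3 lean.py 142 218.5 243; echo at old release; python3 lean.py 142.5 208.3
```

```text
lean 120.4 px,pz [75.2 29.7] tip in tool mm [57.6  0.  20.4] seat [36.   0.  33.1]
lean 36.1 px,pz [ 6.7 80. ] tip in tool mm [51.5  0.  42.5] seat [36.8  0.  22.3]
lean 37.2 px,pz [10.1 82. ] tip in tool mm [51.1  0.  45.1] seat [36.   0.  25.2]
lean 38.4 px,pz [13.8 84. ] tip in tool mm [50.7  0.  48. ] seat [35.2  0.  28.4]
lean 39.6 px,pz [17.9 86. ] tip in tool mm [50.3  0.  51. ] seat [34.3  0.  31.8]
at old release
lean 29.5 px,pz [-1. 80.] tip in tool mm [50.8  0.  44.2] seat [38.4  0.  22.4]
lean 30.2 px,pz [ 1.4 82. ] tip in tool mm [50.4  0.  46.5] seat [37.8  0.  24.9]
lean 30.9 px,pz [ 3.9 84. ] tip in tool mm [50.1  0.  48.9] seat [37.2  0.  27.5]
lean 31.6 px,pz [ 6.6 86. ] tip in tool mm [49.7  0.  51.4] seat [36.6  0.  30.1]
```

```bash
python3 jog.py '0.004 0 -0.001 0 0.005;0.007 0 -0.002 0 0.005;0.007 0 -0.002 0 0.005'; python3 - <<'E'
from workcell import ctrl
I=ctrl.camera("wrist")["image"].astype(int)
for y in list(range(120,160,2))+list(range(206,250,2)): print(y,I[y,252:257].mean(0).astype(int).tolist()[::2],end=" ")
E
```

```text
t: 22.52
position: [0.5962, 0.0516, 0.1474]
tcp_rot: [-3.141, 0.014, 0.053]
ft_force: [-15.1, -0.9, -9.8]
opening: 0.0113
grasp_force: 58.6
120 [60, 98] 122 [107, 69] 124 [105, 69] 126 [173, 98] 128 [200, 110] 130 [200, 110] 132 [200, 110] 134 [200, 109] 136 [200, 109] 138 [201, 109] 140 [201, 110] 142 [202, 109] 144 [202, 110] 146 [202, 109] 148 [202, 109] 150 [203, 108] 152 [185, 102] 154 [122, 106] 156 [118, 105] 158 [119, 105] 206 [118, 106] 208 [118, 106] 210 [118, 106] 212 [119, 106] 214 [118, 106] 216 [121, 108] 218 [82, 72] 220 [79, 74] 222 [153, 37] 224 [167, 38] 226 [167, 38] 228 [167, 36] 230 [167, 38] 232 [168, 37] 234 [167, 36] 236 [167, 36] 238 [169, 37] 240 [100, 35] 242 [105, 35] 244 [105, 35] 246 [106, 35] 248 [106, 35]
```

```bash
python3 lean.py 152.5 221; python3 jog.py '-0.01 0 -0.0173 0 0.005;-0.02 0 -0.0346 0 0.005;-0.03 0 -0.052 0 0.005;-0.036 0 -0.062 0 0.005;-0.036 0 -0.062 0 0.005'; python3 - <<'E'
from workcell import ctrl
I=ctrl.camera("wrist")["image"].astype(int)
for y in list(range(136,164,2))+list(range(206,250,2)): print(y,I[y,252:257].mean(0).astype(int).tolist()[::2],end=" ")
E
```

```text
lean 30.9 px,pz [ 9.1 80. ] tip in tool mm [43.6  0.  48.2] seat [30.7  0.  26.7]
lean 31.7 px,pz [12. 82.] tip in tool mm [43.1  0.  50.8] seat [29.9  0.  29.5]
lean 32.6 px,pz [15.2 84. ] tip in tool mm [42.6  0.  53.5] seat [29.1  0.  32.4]
lean 33.6 px,pz [18.5 86. ] tip in tool mm [42.1  0.  56.3] seat [28.3  0.  35.4]
t: 23.2
position: [0.5654, 0.0498, 0.2141]
tcp_rot: [3.141, -0.003, 0.053]
ft_force: [0.1, 0.0, -0.8]
opening: 0.0112
grasp_force: 69.1
136 [116, 102] 138 [110, 96] 140 [118, 103] 142 [111, 97] 144 [119, 105] 146 [98, 85] 148 [111, 97] 150 [106, 93] 152 [108, 95] 154 [107, 95] 156 [107, 94] 158 [107, 94] 160 [107, 95] 162 [107, 94] 206 [107, 96] 208 [107, 96] 210 [107, 96] 212 [107, 97] 214 [107, 97] 216 [82, 73] 218 [73, 68] 220 [135, 43] 222 [147, 43] 224 [147, 44] 226 [147, 44] 228 [147, 43] 230 [147, 42] 232 [147, 42] 234 [147, 41] 236 [147, 40] 238 [147, 40] 240 [148, 40] 242 [144, 39] 244 [113, 39] 246 [114, 38] 248 [107, 37]
```

```bash
python3 jog.py '-0.04 0 -0.02 0 0.005;-0.04 0 -0.02 0 0.005;-0.04 0 -0.02 0 0.005'; python3 - <<'E'
from h import *
from workcell import ctrl
s=ctrl.sense();W=ctrl.camera("wrist")["image"];cv2.imwrite("pics/w11.png",W[:,:,::-1]);np.save("pos11.npy",np.r_[s['position'],s['tcp_rot']])
for y in list(range(130,160,2))+list(range(212,224,2))+list(range(224,330,4)): print(y,W[y,252:257].mean(0).astype(int).tolist()[::2],end=" ")
S=ctrl.camera("scene")["image"];cv2.imwrite("pics/s11.png",S[:,:,::-1])
c=proj("scene",R.from_euler('xyz',s['tcp_rot']).apply([.04,0,.05])+s['position'])[0].astype(int);print("\ntip expected",c)
g=cv2.cvtColor(S,7)[c[1]-34:c[1]+10,c[0]-20:c[0]+14];b=cv2.resize(g,None,fx=3,fy=1.5,interpolation=cv2.INTER_CUBIC);ch=" .:-=+*#%@"
print(c[0]-20,c[1]-34,g.min(),g.max())
for r in b: print("".join(ch[max(0,min(9,int((int(v)-40)/16)))] for v in r))
E
```

```text
t: 23.62
position: [0.5255, 0.0477, 0.2324]
tcp_rot: [-3.142, -0.0, 0.053]
ft_force: [-0.2, 0.2, -0.5]
opening: 0.0111
grasp_force: 69.0
130 [164, 90] 132 [165, 91] 134 [112, 62] 136 [181, 158] 138 [181, 157] 140 [181, 158] 142 [181, 157] 144 [181, 158] 146 [181, 157] 148 [182, 157] 150 [156, 136] 152 [99, 89] 154 [100, 90] 156 [101, 91] 158 [101, 91] 212 [97, 88] 214 [69, 62] 216 [69, 62] 218 [69, 65] 220 [123, 41] 222 [134, 41] 224 [135, 41] 228 [135, 40] 232 [135, 39] 236 [134, 38] 240 [136, 38] 244 [128, 36] 248 [85, 35] 252 [85, 32] 256 [85, 33] 260 [84, 32] 264 [84, 31] 268 [84, 32] 272 [83, 31] 276 [88, 33] 280 [82, 36] 284 [83, 40] 288 [84, 44] 292 [84, 47] 296 [84, 48] 300 [79, 41] 304 [170, 148] 308 [174, 152] 312 [176, 156] 316 [175, 152] 320 [175, 152] 324 [177, 157] 328 [177, 155] 
tip expected [261 142]
241 108 9 191
@@@@%%#*+=-:.                                      .:-=+*#%%%@@@@@@@@@@@@@@@@@@@@@@@@@@@@@@@@@@@@@@@@@
@@@@%%#*+=-:.                                     ..:-=+*#%%%@@@@@@@@@@@@@@@@@@@@@@@@@@@@@@@@@@@@@@@@@
@@@@%%#*+=-:.                                     .
[... 5840 characters left out ...]
%%%%%%%%%%%%%%%%%%%%%%%%%%%%%%%%%%%%%%%%%%%%%%%%%%%%%%@%@@@@@@@@@@@@@@@@@@@@@@@@@@
%%%%%%%@@%%%%%%%%%%%%%%%%%%%%%%%%%%%%%%%%%%%%%%%%%%%%%%%%%%%%%%%%%%%%%%@@@@@@@@@@@@@@@@@@@@@@@@@@@@@@@
%%%%%%%%%%%%%%%%%%%%%%%%%%%%%%%%%%%%%%%%%%%%%%%%%%%%%%%%%%%%%%%%%@@@@@@@@@@@@@@@@@@@@@@@@@@@@@@@@@@@@@
####%%%%%%%%%%%%%%%%%%%%%%%%%%%%%%%%%%%%%%%%%%%%%%%%%@%%%@@@@@@@@@@@@@@@@@@@@@@@@@@@@@@@@@@@@@@@@@@@@@
****####%%%%%%%%%%%%%%%%%%%%%%%%%%%%%%%%%%%%%%%%%%@@@@@@@@@@@@@@@@@@@@@@@@@@@@@@@@@@@@@@@@@@@@@@@@@@@@
+++++****####%%%%%%%%%%%%%%%%%%%%%%%%%%%%%%%%%@@@@@@@@@@@@@@@@@@@@@@@@@@@@@@@@@@@@@@@@@@@@@@@@@@@@@@@@
=====++++***####%%%%%%%%%%%%%%%%%%%%%%%%%%%%@@@@@@@@@@@@@@@@@@@@@@@@@@@@@@@@@@@@@@@@@@@@@@@@@@@@@@@@@@
```

```bash
cat > fit3.py <<'E'
import sys;sys.argv=['x','150.5','219.5']
from lean import *
P=np.load("pos11.npy");rr=R.from_euler('xyz',P[3:])
cs4=[(14,0),(22,60),(22,92),(-10,92)];ro=[150.5,219.5,277,302.5]
def sc(p,c): return proj("scene",rr.apply(tool(c,*p))+P[:3])[0]
for ws in (0,1,2):
    f=lambda p:np.r_[[row(tool(c,*p))-r for c,r in zip(cs4,ro)],ws*(sc(p,(12,0))-[263.2,141.6])]
    q=least_squares(f,[.5,2,84],x_scale=[.1,1,1]);print("ws",ws,q.fun.round(1),sc(q.x,(12,0)),sc(q.x,(-5,4)));rep(q.x)
E
python3 fit3.py | grep -A1 ws
```

```text
ws 0 [ 0.4 -0.8  0.7 -0.3 -0.   0. ] [262.69153357 142.56725752] [258.33171655 142.02938893]
lean 30.7 px,pz [ 8.  80.6] tip in tool mm [44.6  0.  48.3] seat [31.8  0.  26.8]
ws 1 [ 0.2 -1.   0.8 -0.  -0.4  0.8] [262.75957945 142.39116996] [258.39381713 141.84030035]
lean 30.6 px,pz [ 7.3 80.2] tip in tool mm [44.8  0.  47.7] seat [32.1  0.  26.2]
ws 2 [-0.1 -1.2  0.9  0.5 -0.7  1. ] [262.87228017 142.11005371] [258.4972252  141.53996745]
lean 30.4 px,pz [ 6.3 79.6] tip in tool mm [45.2  0.  46.8] seat [32.6  0.  25.2]
```

```bash
python3 go.py .5543 .0497 .187 .053; python3 jog.py '0.0285 0 0.02 0 0.005;0.0287 -0.0005 0.04 0 0.005;0.0287 -0.0005 0.0454 0 0.005;0.0287 -0.0005 0.0454 0 0.005'; python3 go.py .5543 .0497 .187 .053; python3 - <<'E'
from h import *
from workcell import ctrl
s=ctrl.sense();W=ctrl.camera("wrist");I=W["image"];cv2.imwrite("pics/w12.png",I[:,:,::-1]);g=cv2.cvtColor(I,7)
d=dict(pos=s['position'],rot=s['tcp_rot'],K=W["K"],hand_eye=W["hand_eye"])
X=[.6099,.0523,.12];r=R.from_euler('xyz',d['rot'])
ch=" .:-=+*#%@"
print("    "+"".join(str((x//10)%10) if x%10==0 else " " for x in range(222,290)))
for y in range(118,186,2): print("%3d "%y+"".join(ch[min(9,int(g[y,x])//20)] for x in range(222,290)))
E
```

```text
t 23.725 shift [ 0.0289 -0.0005  0.0451] turn -0.0 rows 0.8565934376819218 0.0006211621899065989
t: 24.22
position: [0.5537, 0.0497, 0.1872]
tcp_rot: [-3.142, 0.001, 0.053]
ft_force: [-0.0, 0.4, -0.1]
opening: 0.011
grasp_force: 69.0
t 24.225 shift [ 0.0006 -0.      0.0002] turn -0.0 rows 0.009227131625646449 0.0005666946190416713
            3         4         5         6         7         8         
118 %%%%%%%%%%%%*=+++++++====+++++++++++++++++++++++++++=---=***********
120 %%%%%%%%%%%#+*********+**+++++++++++++++++***********+=-=***********
122 %%%%%%%%%%%#**************+++++++++++++++++***********=-=*##########
124 %%%%%%%%%%%**######*#*#*******************************=-=###########
126 %%%%%%%%%%#**############*++++*++++++++++*############*==#%%########
128 %%%%%%####**#############******************###########*=+%%%%%%%%%%%
130 %%%%%#++++=+**#######%#%%#*++***+++++++++*#############=+%@@@@@@@@@@
132 %%%#**++++++****##*######+*****************###########==+%@@@@@@@%@@
134 %%%#++++++++*******#####%#**************+*############===#%%%%%%%%%%
136 %%%#++++++=+********######*=+++++
[... 1087 characters left out ...]
%%@*==++++++@@@@@@@@@@@@@@@@@@@@@@@@@@@@@@@
168 @@@@@%%%%%@+======%@%%%%%%%@*==++++++@@@@@@@@@@@@@@@@@@@@@@@@@@@@@@@
170 @@@@@%%%%%@+======%%%%%%%%%@*==++++++@@@@@@@@@@@@@@@@@@@@@@@@@@@@@@@
172 @@@@@@@%%**+====#%%%%%%%%%%@*==++++++@@@@@@@@@@@@@@@@@@@@@@@@@@@@@@@
174 @@@@@@@@@*+++***%@%%%%%%%%%@*==++++++@@@@@@@@@@@@@@@@@@@@@@@@@@@@@@@
176 @@@@@@@@@******+%%%%%%%%%%%@*==++++++@@@@@@@@@@@@@@@@@@@@@@@@@@@@@@@
178 @@@@%*++*******+%%%%%%%%%%%@+==++++++@@@@@@@@@@@@@@@@@@@@@@@@@@@@@@@
180 @@@@#**********+@@%%%%%%%%%@+==++++++@@@@@@@@@@@@@@@@@@@@@@@@@@@@@@@
182 @@@@#**********+@%%%%%%%%%%@+==+++++=@@@@@@@@@@@@@@@@@@@@@@@@@@@@@@@
184 ***************+@%%%%%%%%%%@+==+++++=@@@@@@@@@@@@@@@@@@@@@@@@@@@@@@@
```

```bash
python3 jog.py '0.0025 -0.0003 0.0043 0 0.005;0.005 -0.0003 0.0087 0 0.005;0.005 -0.0003 0.0087 0 0.005'; python3 jog.py '0.0015 0 0.0026 0 0.005;0.003 0 0.0052 0 0.005;0.003 0 0.0052 0 0.005'; python3 jog.py '0.0015 0 0.0026 0 0.005;0.003 0 0.0052 0 0.005;0.003 0 0.0052 0 0.005'
```

```text
t: 24.65
position: [0.5587, 0.0503, 0.1783]
tcp_rot: [-3.142, 0.0, 0.053]
ft_force: [-0.0, -0.0, -0.6]
opening: 0.0111
grasp_force: 69.0
t: 25.02
position: [0.5617, 0.0504, 0.1732]
tcp_rot: [-3.142, 0.0, 0.053]
ft_force: [0.6, 0.7, -0.7]
opening: 0.0111
grasp_force: 69.0
t: 25.4
position: [0.5646, 0.0506, 0.1679]
tcp_rot: [-3.142, 0.0, 0.053]
ft_force: [-0.7, 0.3, -0.4]
opening: 0.0109
grasp_force: 69.0
```

```bash
python3 jog.py '0.0015 0 0.0026 0 0.005;0.003 0 0.0052 0 0.005;0.003 0 0.0052 0 0.005'; python3 jog.py '0.0015 0 0.0026 0 0.005;0.003 0 0.0052 0 0.005;0.003 0 0.0052 0 0.005'; python3 jog.py '0.0015 0 0.0026 0 0.005;0.003 0 0.0052 0 0.005;0.003 0 0.0052 0 0.005'
```

```text
t: 25.78
position: [0.5675, 0.0507, 0.1627]
tcp_rot: [-3.142, 0.001, 0.053]
ft_force: [-2.1, 0.7, -0.5]
opening: 0.0106
grasp_force: 69.1
t: 26.15
position: [0.5705, 0.0509, 0.1572]
tcp_rot: [-3.142, 0.001, 0.053]
ft_force: [-1.7, 0.3, -3.3]
opening: 0.0111
grasp_force: 68.6
t: 26.52
position: [0.5737, 0.051, 0.1522]
tcp_rot: [-3.142, 0.0, 0.053]
ft_force: [-1.4, -0.2, -3.7]
opening: 0.0111
grasp_force: 68.6
```

```bash
python3 jog.py '0.0015 0 0.0026 0 0.005;0.003 0 0.0052 0 0.005;0.003 0 0.0052 0 0.005'; python3 jog.py '0.001 0 0.0017 0 0.005;0.001 0 0.0017 0 0.005'
```

```text
t: 26.9
position: [0.5771, 0.0512, 0.1473]
tcp_rot: [3.142, -0.001, 0.053]
ft_force: [-0.7, 0.3, -2.4]
opening: 0.0109
grasp_force: 68.8
t: 27.15
position: [0.5777, 0.0512, 0.1457]
tcp_rot: [3.142, 0.0, 0.053]
ft_force: [-1.1, 0.3, -2.0]
opening: 0.0112
grasp_force: 69.0
```

```bash
python3 jog.py '0 0 0 0 0.035;0 0 0 0 0.035;0 0 0 0 0.035;0 0 0 0 0.035'; python3 jog.py '0 0 -0.03 0 0.035;0 0 -0.08 0 0.035;-0.05 0 -0.13 0 0.035;-0.1 0 -0.155 0 0.035;-0.135 0 -0.155 0 0.035;-0.135 0 -0.155 0 0.035;-0.135 0 -0.155 0 0.035'; python3 - <<'E'
from h import *
from workcell import ctrl
T=ctrl.camera("top")["image"];print([(k,T[k,237:240].mean(0).astype(int).tolist()) for k in range(186,218)])
s=ctrl.sense();c=ctrl.camera("wrist");I=c["image"];np.savez("w9.npz",pos=s['position'],rot=s['tcp_rot'],K=c["K"],hand_eye=c["hand_eye"]);cv2.imwrite("pics/w13.png",I[:,:,::-1])
print([(k,I[k,252:257].mean(0).astype(int).tolist()) for k in range(0,76,2)])
E
```

```text
t: 27.65
position: [0.5777, 0.0513, 0.1458]
tcp_rot: [3.142, -0.0, 0.053]
ft_force: [0.5, -0.2, -1.2]
opening: 0.0348
grasp_force: 0.0
t: 28.52
position: [0.4434, 0.0441, 0.3009]
tcp_rot: [3.142, -0.001, 0.053]
ft_force: [-0.3, -0.1, 0.6]
opening: 0.0351
grasp_force: 0.0
[(186, [147, 129, 75]), (187, [130, 111, 71]), (188, [102, 88, 72]), (189, [84, 78, 70]), (190, [80, 81, 78]), (191, [97, 95, 88]), (192, [98, 97, 90]), (193, [88, 85, 78]), (194, [69, 64, 56]), (195, [69, 69, 64]), (196, [76, 74, 69]), (197, [78, 80, 76]), (198, [79, 75, 70]), (199, [103, 47, 12]), (200, [142, 50, 0]), (201, [138, 51, 0]), (202, [139, 54, 0]), (203, [138, 53, 0]), (204, [139, 53, 0]), (205, [139, 51, 0]), (206, [144, 61, 0]), (207, [150, 71, 0]), (208, [144, 55, 0]), (209, [144, 55, 0]), (210, [143, 53, 0]), (211, [141, 53, 0]), (212, [141, 54, 0]), (213, [138, 52, 0]), (214, [136, 52, 0]), (215, [129, 50, 0]), (216, [119, 47, 1]), (217, [116, 40, 0])]
[(0, [64, 62, 57]), (2, [63, 62, 59]), (4, [82, 68, 47]), (6, [91, 75, 51]), (8, [104, 85, 57]), (10, [100, 90, 75]), (12, [105, 103, 94]), (14, [106, 103, 94]), (16, [106, 103, 94]), (18, [108, 105, 95]), (20, [84, 77, 62]), (22, [97, 92, 80]), (24, [94, 92, 83]), (26, [89, 92, 88]), (28, [146, 70, 28]), (30, [147, 73, 31]), (32, [148, 74, 32]), (34, [148, 74, 30]), (36, [148, 75, 32]), (38, [150, 75, 33]), (40, [149, 73, 31]), (42, [160, 101, 44]), (44, [147, 74, 33]), (46, [147, 75, 34]), (48, [147, 75, 34]), (50, [148, 75, 36]), (52, [146, 75, 35]), (54, [146, 75, 36]), (56, [147, 75, 37]), (58, [146, 75, 37]), (60, [147, 76, 38]), (62, [135, 72, 38]), (64, [135, 72, 39]), (66, [135, 73, 39]), (68, [138, 71, 38]), (70, [166, 147, 99]), (72, [149, 126, 84]), (74, [167, 176, 166])]
```

```bash
python3 - <<'E'
from h import *
from scipy.optimize import least_squares
d=dict(np.load("w9.npz"));K=d['K'];Hi=np.linalg.inv(d['hand_eye']);r=R.from_euler('xyz',d['rot'])
def wp(X):
    t=r.inv().apply(np.array(X)-d['pos']);q=(Hi@np.c_[t,np.ones(len(t))].T)[:3];v=np.array([q[0],-q[1],-q[2]])
    h=np.hypot(v[0],v[1]);th=np.arctan2(h,v[2]);return (K[0,0]*v[:2]/h*th).T+[K[0,2],K[1,2]]
X=np.array([np.cos(.0523),np.sin(.0523),0]);Z=np.array([0,0,1.]);hole=np.array([.6099,.0523,.12])
def pts(p,hx): # lean deg, seat z mm; straight leg axis at old x 12
    t=np.radians(p[0]);u=-np.sin(t)*X+np.cos(t)*Z;w=np.cos(t)*X+np.sin(t)*Z
    return np.array([hole+X*hx/1e3+(u*(z-p[1])+w*(x-12))/1e3 for x,z in[(22,60),(22,92),(-10,92)]])
for hx in(-1.5,0,1.5):
    q=least_squares(lambda p:wp(pts(p,hx))[:,1]-[27,42,69],[35,28],x_scale=[10,10]);print("wrist",hx,q.x,q.fun.round(1))
    q=least_squares(lambda p:proj("top",pts(p,hx))[:,1]-[198.8,206.8,219],[35,28],x_scale=[10,10]);print("top",hx,q.x,q.fun.round(1))
    q=least_squares(lambda p:np.r_[wp(pts([p[0],p[1]],p[2]))[:,1]-[27,42,69],2*(proj("top",pts([p[0],p[1]],p[2]))[:,1]-[198.8,206.8,219]),p[2]/2],[35,28,0]);print("joint",q.x,q.fun.round(1))
E
```

```text
wrist -1.5 [41.6216245  31.51342305] [-1.   0.1  0.7]
top -1.5 [37.75693116 23.97512233] [-0.1 -0.   0.1]
joint [39.41934393 25.31495646 -0.44972084] [-0.5 -0.2  1.8 -0.9 -0.1 -0.4 -0.2]
wrist 0 [41.89374384 29.12305438] [-1.2  0.1  0.8]
top 0 [37.77956965 21.32970003] [-0.1 -0.   0.1]
joint [39.41934393 25.31495646 -0.44972084] [-0.5 -0.2  1.8 -0.9 -0.1 -0.4 -0.2]
wrist 1.5 [42.18474092 26.79434451] [-1.4  0.1  0.9]
top 1.5 [37.80807595 18.69681942] [-0.2 -0.   0.2]
joint [39.41934393 25.31495646 -0.44972084] [-0.5 -0.2  1.8 -0.9 -0.1 -0.4 -0.2]
```

```bash
python3 - <<'E'
from h import *
from workcell import ctrl
a=cv2.imread("pics/top0.png").astype(int);b=ctrl.camera("top")["image"][:,:,::-1].astype(int);c=ctrl.camera("top")["image"][:,:,::-1].astype(int)
d=np.abs(a-b).max(2)
for n,(x,y) in dict(jar_a=(326,180),jar_b=(195,184),stone=(138,233),scraper=(387,150)).items(): print(n,(d[y-25:y+25,x-22:x+22]>40).mean().round(3))
print("clip still diff",(np.abs(b-c).max(2)[180:230,225:255]>25).sum())
print("row192 cols 258..290",[tuple(b[192,x,::-1]) for x in range(260,276,1)])
E
```

```text
jar_a 0.0
jar_b 0.0
stone 0.0
scraper 0.0
clip still diff 0
row192 cols 258..290 [(np.int64(147), np.int64(149), np.int64(138)), (np.int64(140), np.int64(143), np.int64(137)), (np.int64(121), np.int64(111), np.int64(102)), (np.int64(138), np.int64(96), np.int64(16)), (np.int64(152), np.int64(117), np.int64(28)), (np.int64(149), np.int64(116), np.int64(26)), (np.int64(149), np.int64(116), np.int64(34)), (np.int64(149), np.int64(110), np.int64(55)), (np.int64(150), np.int64(116), np.int64(71)), (np.int64(148), np.int64(115), np.int64(67)), (np.int64(147), np.int64(123), np.int64(72)), (np.int64(147), np.int64(142), np.int64(84)), (np.int64(147), np.int64(139), np.int64(82)), (np.int64(147), np.int64(142), np.int64(84)), (np.int64(147), np.int64(142), np.int64(85)), (np.int64(147), np.int64(140), np.int64(82))]
```

Head (columns 263–267) sits against the ear, predicted face 266.8. Nothing else has moved and the clip is still. Handing in.

```bash
python3 -c "
from workcell import ctrl
print(ctrl.hand_in())"
```

```text
the job is handed in; nothing more can be done
None
```

The job is handed in, with no verdict returned: the pin is home, and the clip is released and at rest with its straight leg through the cross-hole. It leans about 9° from the hole axis with the seat about 25 mm up the leg (±4 mm); I did not see the bent leg snap round the pin. On the first try I put the bent leg in the hole, then pulled the clip out and redid it. The jars, stone and scraper showed no movement.

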